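# Fuse holders in order on a boat's battery board, then its cover

### The job

Fit out the boat's battery distribution board: stand the three fuse holders upright on the three white pads in order of size, the largest on the pad next to the round battery switch and the smallest on the pad farthest from it, each centred on its pad with its long side along the pad's. Then lower the clear cover plate over the row so that both guide pins come up through its two holes and it lies fully down on both end brackets, and let go.

Things in the scene. Friction and masses are not known exactly. Their poses are not given: they have to be found in the camera images.
- holder_large_mid (a point): the large of three fuse holders of one black family (loose, upright; grey lid strip on top, a brass stud on a copper tongue at each end): length 96 mm along its x, width 54 mm along its y, 50 mm high. Full-width, full-height block over the middle 56 mm of its length: pinch that by its two long sides. Point: its centre, 25 mm above its underside, z up. Ends alike (a half turn makes no difference)
- holder_medium_mid (a point): the medium of three fuse holders of one black family (loose, upright; grey lid strip on top, a brass stud on a copper tongue at each end): length 80 mm along its x, width 38 mm along its y, 42 mm high. Full-width, full-height block over the middle 46 mm of its length: pinch that by its two long sides. Point: its centre, 21 mm above its underside, z up. Ends alike (a half turn makes no difference)
- holder_small_mid (a point): the small of three fuse holders of one black family (loose, upright; grey lid strip on top, a brass stud on a copper tongue at each end): length 64 mm along its x, width 24 mm along its y, 34 mm high. Full-width, full-height block over the middle 37 mm of its length: pinch that by its two long sides. Point: its centre, 17 mm above its underside, z up. Ends alike (a half turn makes no difference)
- cover_grip (a point): loose clear cover plate with a black rim, 100 mm (its x) x 330 mm (its y), 5 mm thick, z up, about 0.25 kg; two 14 mm round holes on its long centre line, 144 mm either side of the middle. On top in the middle a black U-shaped lift handle: its bar runs along y, 88 mm long, 14 mm wide (x) and 14 mm high, with its top 43 mm above the plate's underside. Point: the middle of the bar, 36 mm above the plate's underside. Ends alike
- pad_a: one of three equal white pads in a row on the board (fixed): 106 mm (its x) x 60 mm (its y), 3 mm thick, spaced 76 mm along the board's y; which pad is which changes. Origin: centre of its underside; its top lies 15 mm above the bench
- pad_b: one of three equal white pads in a row on the board (fixed): 106 mm (its x) x 60 mm (its y), 3 mm thick, spaced 76 mm along the board's y; which pad is which changes. Origin: centre of its underside; its top lies 15 mm above the bench
- pad_c: one of three equal white pads in a row on the board (fixed): 106 mm (its x) x 60 mm (its y), 3 mm thick, spaced 76 mm along the board's y; which pad is which changes. Origin: centre of its underside; its top lies 15 mm above the bench
- board: fixed black board, 150 x 470 (y) x 12 mm; origin on the bench under the middle pad, row along its y. On the row's line, 144 mm either side of the origin: two grey brackets (50 x 16 mm, top 74 mm above the bench), each with an upright pin on top, 9 mm thick, 17 mm long, tapered tip; the seated cover lies on both. Copper bar 66 to 80 mm beyond the row, 27 mm high. Pads and switch turn with the board
- switch: the round battery switch, black, 66 mm across, with a red bar knob, 49 mm high, fixed on the board on the row's line 197 mm from the board's origin, at either end (a brass stud block is at the other). Origin: centre of its underside, 12 mm above the bench
Not all that is in view belongs to the job. Leave any green look-alike of the part that bears holder_small_mid alone.

How it is judged:
By the outcome, as a careful person would: the job done as asked, in the order asked, and still so for the second after the job is handed in, with the robot touching nothing.
It also fails if it takes over 104 s, if anything falls off the work surface, if the arm or the gripper's body presses on something with over 40 N, if the wrist force passes 120 N, or if a joint passes its speed limit or range.

### The arm

A 7-joint arm with a two-finger parallel gripper is mounted at the origin on the work surface. World frame = base frame: x ahead of the robot, y to its left, z up, the work surface at z = 0. Lengths are in m, angles in rad, forces in N, time in s.
With the tool pointing down it reaches from about 0.35 to 0.9 m from the base axis. Payload 8.1 kg.
Tool frame: the origin (TCP) lies midway between the tips of the shut fingers; the grasp point (between the pads) lies 19 mm behind it; z points along the fingers, y is the line along which they close (so a half turn about z gives the same grasp; the last joint's range is limited). The gripper opens to 92 mm and grips with 3 to 60 N. Pads are 19 mm wide; open, the fingers measure 130 mm over their backs; the gripper's body (75 mm by 190 mm) begins 47 mm behind the grasp point.
Start: joints at [-1.348, 0.434, 0.025, 1.573, -0.012, 1.134, -0.075], TCP at [0.2, 0.592, 0.227] pointing down, gripper open.
Joint ranges: [-2.62, 2.62], [-0.44, 2.09], [-1.27, 1.32], [0.08, 2.57], [-1.32, 4.46], [0.12, 2], [-2.74, 2.74]. Speed limits (rad/s): [2.22, 2.22, 3.01, 3.01, 3.14, 3.14, 3.14].

### API

Orientations are given as a rotation vector (axis times angle).
In Python, from cell import arm gives the robot as it stands.
- The arm moves only by the tool move_arm, never from a script. Its argument "motion" is a list of rows, each an object of numbers: "tx", "ty", "tz": the shift along the tool's x, y, z normalised to -1 to 1, where 1 is 1000 mm; "twist": the turn about the tool's z normalised to -1 to 1, where 1 is pi/2 rad. In form: [{"tx": .., "ty": .., "tz": .., "twist": ..}, ...]. A call has 1 to 12 rows; each row shifts and turns the commanded pose from where the row before left it, along the tool's axes as they then stand; what a row does not reach is not made up. A row lasts 1/10 s, in which the tool goes at most 50 mm and 8.59 degrees, less where a joint would pass 70% of its speed; a pose out of reach is approached as far as the arm can. A call with a number of a shift or a turn outside -1 to 1 is refused whole. A call with a gripper value outside its range is refused whole. "gripper" is the gripper's target within -1 to 1 (shut at 1, half-way at 0, fully open at -1), set as the call begins (left out, the last holds). The fingers move at their own pace and stop on an object; "squeeze" is the grip in N (left out, the last holds). Time passes only in rows, so rows that do not move let the fingers close. It gives the time, the measured TCP pose, the force, the opening and the grip force at its end, in the units of the state.
- arm.observe(): the state, without advancing time (a new reading comes with each control period).
- arm.get_image(name): name is "scene" or "top"; returns the picture (480x640x3 uint8, red, green, blue); there is no depth.
- arm.calibration(name): a dict with "K" (3x3 intrinsics, pixels), "T" (4x4, takes a point from camera to world coordinates). Camera axes: x right, y down, z forward; pixel columns grow to the right and rows downward; lengths in m; the calibration is good to about 2 mm. A picture is of the moment at which its call begins. calibration takes no time and is no camera call.
- arm.sign_off(): hands the job in; it is judged then, once.
Trained networks look in the newest picture that a camera, given by its name, has taken for a name from the list of things; names that differ only in an ending like _2 or _b are one class to them, and where a whole thing is asked for, a point or a joint stands for the part that bears it (a point fixed in the world has none). Each returns a list of dicts, best first, with "conf" (0 to 1); they miss things now and then, are a little off and sometimes report something else, mostly with a low value. They report only what shows in the picture. A call takes as long as a camera call. They do not tell look-alikes from the thing itself.
- arm.look_for(camera, query): "point" ([column, row] as shares, 0 to 1, of the picture: columns of its width, rows of its height, amid what is visible of it).
- arm.regions_of(camera, query): "region" (480x640 bool, what is visible of it) and "point" ([column, row] as shares, 0 to 1, of the picture: columns of its width, rows of its height, amid what is visible of it).
- arm.place_of(camera, query): "point" ([column, row] as shares, 0 to 1, of the picture: columns of its width, rows of its height: a listed point, or the origin of a listed thing).
The state is a dict: "clock": time; "joints": joint angles; "dq": joint speeds; "joint_efforts": joint torques, N m; "position": TCP position; "ee_rot": TCP orientation; "force": force on the tool from outside, world axes, zero at the start; "ft_torque": the same for the moment, N m; "width": opening from 0.0 (shut) to 1.0 (fully open); "gripper_force": force on a finger pad.
Only numpy, scipy, OpenCV 4.12 (cv2) and the standard library are available. Lean on these libraries where they do the work, as an engineer would, in place of code of your own. Each camera call takes 0.05 s, during which the arm holds its last target. There are 200 camera calls.

## Working session

There is one attempt and no reset: what is moved stays moved. The work goes in short steps, Python scripts to look and compute and a tool call to move; the robot and the scene stay as the last step left them, time stands still between calls to the robot, and variables do not carry over. Pictures are saved under pics/ and viewed, at most 14 in all, crops included, and the job is handed in when it is done.

Besides the shell and the picture viewer there is one more tool, called after "Request:" as name([rows], argument=value, ...), one row to a line, values as JSON. move_arm: Moves the arm, as the interface text tells. Scaled input: -1 to 1 covers 1000 mm each way for a shift and pi/2 rad each way for a turn. Its arguments: {"type":"object","properties":{"motion":{"type":"array","items":{"type":"object","properties":{"tx":{"type":"number"},"ty":{"type":"number"},"tz":{"type":"number"},"twist":{"type":"number"}}}},"gripper":{"type":"number"},"squeeze":{"type":"number"}},"required":["motion"]}

```bash
mkdir -p pics; ls; python3 - <<'E'
from cell import arm
import cv2,numpy as np
np.set_printoptions(precision=4,suppress=True)
for n in("scene","top"):
    cv2.imwrite(f"pics/{n}0.png",arm.get_image(n)[:,:,::-1]); c=arm.calibration(n);print(n,c["K"],c["T"])
s=arm.observe();print(s)
E
```

```text
pics
scene [[486.6735   0.     322.0331]
 [  0.     486.6735 240.3469]
 [  0.       0.       1.    ]] [[-0.454   0.6107 -0.6488  1.1769]
 [ 0.891   0.3165 -0.3255  0.3304]
 [ 0.0065 -0.7259 -0.6878  0.7482]
 [ 0.      0.      0.      1.    ]]
top [[536.3408   0.     315.0875]
 [  0.     536.3408 250.1792]
 [  0.       0.       1.    ]] [[-0.021  -0.9968  0.0766  0.4154]
 [-0.9998  0.0213  0.0039 -0.0079]
 [-0.0055 -0.0765 -0.9971  1.0645]
 [ 0.      0.      0.      1.    ]]
{'clock': 0.1, 'joints': array([-1.3476,  0.4351,  0.025 ,  1.574 , -0.0116,  1.134 , -0.0751]), 'dq': array([-0.0009, -0.0022,  0.0006, -0.0046,  0.0014,  0.0016,  0.0003]), 'joint_efforts': array([  0.0034, -66.9127,   0.988 , -31.5148,  -0.0606,   0.0374,
         0.    ]), 'position': array([0.2   , 0.5917, 0.226 ]), 'ee_rot': array([-0.5096, -3.0999,  0.0022]), 'force': array([-0.5542,  0.4045, -0.4983]), 'ft_torque': array([ 0.0456,  0.0375, -0.0127]), 'gripper_force': 0.0, 'width': 0.9986456366880786}
```

View pics/scene0.png

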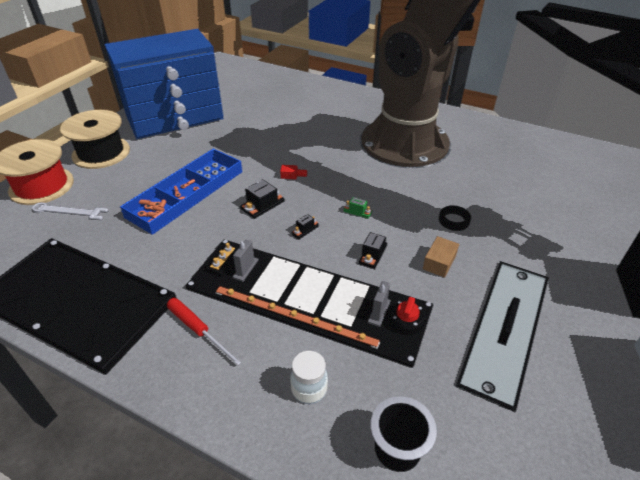

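View pics/top0.png

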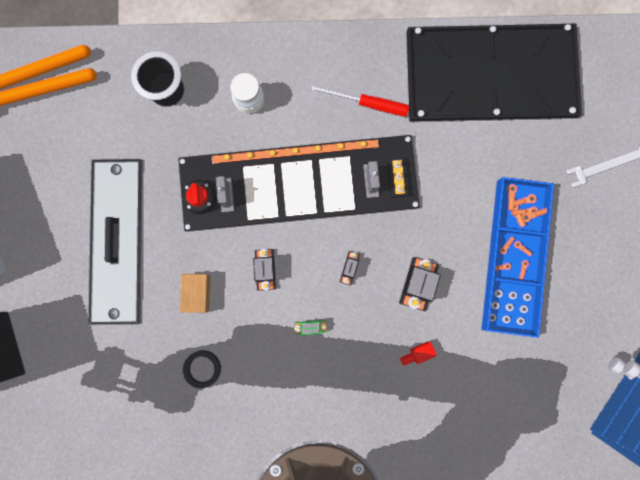

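The top view shows the board with the switch at (197,195), so the leftmost pad is at the switch end. The cover plate is at (116,240). The black holder candidates are (423,284), (264,270) and (350,267), and the green look-alike is at (310,327). The large is the (423,284) one, the medium (264,270) and the small (350,267), by their relative lengths. I'll check that against the networks and one enlarged crop.

```bash
cat > h.py <<'E'
from cell import arm
import cv2,numpy as np
np.set_printoptions(precision=4,suppress=True)
C={n:arm.calibration(n) for n in("scene","top")}
def ray(n,p):
    K,T=C[n]["K"],C[n]["T"]; d=T[:3,:3]@np.linalg.solve(K,[p[0],p[1],1]); return T[:3,3],d/np.linalg.norm(d)
def atz(n,p,z):
    o,d=ray(n,p); return o+d*(z-o[2])/d[2]
def tri(ps):
    A=np.zeros((3,3));b=np.zeros(3)
    for n,p in ps.items():
        o,d=ray(n,p);M=np.eye(3)-np.outer(d,d);A+=M;b+=M@o
    return np.linalg.solve(A,b)
def proj(n,X):
    K,T=C[n]["K"],C[n]["T"]; q=(np.atleast_2d(X)-T[:3,3])@T[:3,:3]@K.T; return q[:,:2]/q[:,2:]
def px(p): return np.array(p)*[640,480]
E
python3 - <<'E'
from h import *
for n in("scene","top"): arm.get_image(n)
for q in ["holder_large_mid","holder_medium_mid","holder_small_mid","cover_grip","pad_a","board","switch"]:
    r={n:arm.place_of(n,q) for n in C}
    for n in C: print(q,n,[(px(d["point"]).round(1).tolist(),round(d["conf"],2)) for d in r[n]][:5])
    if q[:3]!="pad" and all(r.values()): print("   tri",tri({n:px(r[n][0]["point"]) for n in C}))
    if q[0] in "hc":
      for d in arm.regions_of("top",q)[:3]:
        m=d["region"].astype(np.uint8);c=cv2.findNonZero(m);R=cv2.minAreaRect(c);print("   reg",round(d["conf"],2),px(d["point"]).round(),m.sum(),[np.round(v,1) for v in R])
im=cv2.imread("pics/top0.png")[225:345,220:460]
cv2.imwrite("pics/crop1.png",cv2.resize(im,None,fx=3.3,fy=3.3,interpolation=cv2.INTER_CUBIC))
print(arm.observe()["clock"])
E
```

```text
holder_large_mid scene []
holder_large_mid top [([419.8, 282.1], 0.88)]
   reg 0.6 [421. 282.] 1457 [array([421.3, 283.9]), array([32.2, 49.6]), np.float64(15.6)]
   reg 0.28 [351. 268.] 445 [array([349.7, 268.4]), array([13.6, 33.8]), np.float64(18.4)]
holder_medium_mid scene [([371.7, 247.2], 0.68), ([278.6, 278.6], 0.54)]
holder_medium_mid top [([262.1, 271.5], 0.72), ([260.8, 193.0], 0.33)]
   tri [0.4583 0.0952 0.0209]
   reg 0.7 [266. 274.] 811 [array([264.2, 269.6]), array([40.7, 20.9]), np.float64(87.8)]
holder_small_mid scene [([304.7, 223.0], 0.8), ([360.3, 206.7], 0.69)]
holder_small_mid top [([353.4, 267.9], 0.74), ([311.1, 324.8], 0.68)]
   tri [ 0.4587 -0.0761  0.0209]
   reg 0.85 [311. 327.] 452 [array([310.5, 327.5]), array([14.8, 33.3]), np.float64(84.8)]
   reg 0.78 [350. 269.] 444 [array([350.2, 268.1]), array([13.8, 33.5]), np.float64(17.4)]
   reg 0.23 [298. 188.] 1554 [array([298.8, 188.1]), array([52.8, 30.1]), np.float64(84.6)]
cover_grip scene [([513.8, 316.3], 0.63), ([346.1, 302.3], 0.26)]
cover_grip top [([108.4, 236.7], 0.84)]
   tri [0.5282 0.3951 0.0398]
   reg 0.76 [113. 244.] 8423 [array([115.7, 241.5]), array([ 52.3, 166.1]), np.float64(1.3)]
pad_a scene [([277.8, 279.0], 0.92), ([342.2, 302.4], 0.74), ([404.3, 321.6], 0.69), ([306.2, 291.4], 0.66)]
pad_a top [([338.1, 182.8], 0.94), ([261.2, 194.0], 0.75), ([299.8, 187.5], 0.74)]
board scene [([308.4, 294.6], 0.94)]
board top []
switch scene [([404.4, 321.6], 0.83)]
switch top [([202.4, 197.4], 0.78)]
   tri [0.6065 0.2186 0.0092]
1.1
```

View pics/crop1.png

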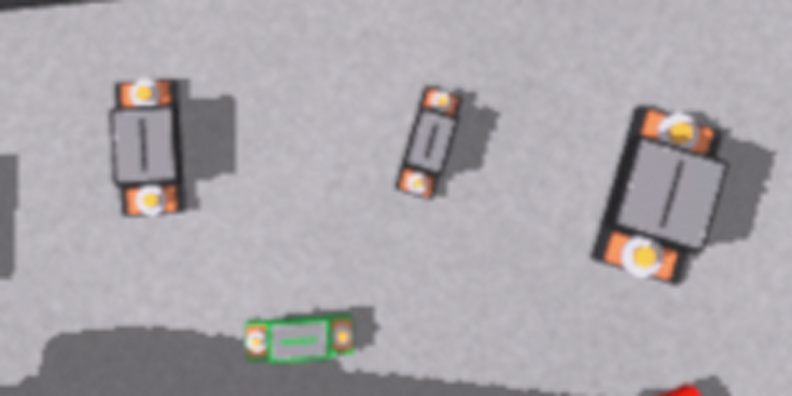

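```bash
python3 - <<'E'
from h import *
from scipy.optimize import least_squares
I={n:cv2.imread(f"pics/{n}0.png") for n in C}
def blobs(m,amin,amax,box,w=None):
    k,l,s,c=cv2.connectedComponentsWithStats(m.astype(np.uint8),connectivity=8);o=[]
    for i in range(1,k):
        if amin<=s[i,4]<=amax and box[0]<c[i,0]<box[2] and box[1]<c[i,1]<box[3]: o.append((c[i].round(2).tolist(),int(s[i,4])))
    return o
box={"scene":(180,150,440,360),"top":(170,130,460,350)}
for n in C:
    im=I[n].astype(int);mn=im.min(2)
    print(n,"white",blobs(mn>205,200,3000,box[n]))
    hsv=cv2.cvtColor(I[n],cv2.COLOR_BGR2HSV)
    h,s,v=cv2.split(hsv)
    print(n,"copper/gold",blobs((s>90)&(v>90)&(h<30),8,300,box[n]))
    print(n,"gold",blobs((s>90)&(v>130)&(h>16)&(h<35),2,60,box[n]))
E
```

```text
scene white [([274.67, 278.61], 1098), ([309.09, 289.82], 1173), ([343.35, 300.66], 1053)]
scene copper/gold [([291.1, 171.59], 261), ([187.97, 183.23], 31), ([279.33, 196.5], 12), ([248.7, 204.33], 27), ([367.8, 207.5], 10), ([253.42, 211.08], 24), ([366.62, 212.88], 8), ([296.89, 228.33], 9), ([298.5, 233.7], 10), ([227.41, 244.71], 17), ([221.37, 257.68], 153), ([368.1, 256.1], 21), ([362.88, 258.62], 8), ([372.81, 261.76], 21)]
scene gold [([347.5, 201.0], 2), ([249.38, 204.62], 16), ([368.0, 207.33], 6), ([296.67, 228.17], 6), ([227.42, 244.58], 12), ([226.58, 251.91], 57), ([368.5, 256.25], 12), ([230.7, 290.85], 20), ([251.0, 297.86], 21), ([272.16, 304.68], 19), ([293.9, 311.95], 20), ([315.74, 319.74], 19), ([338.55, 327.68], 22), ([362.14, 335.32], 22)]
top white [([336.7, 184.14], 1593), ([298.52, 187.96], 1594), ([262.0, 191.96], 1385)]
top copper/gold [([398.92, 161.44], 25), ([398.36, 178.36], 249), ([257.5, 253.46], 26), ([263.46, 252.85], 13), ([269.56, 252.84], 25), ([349.21, 254.43], 14), ([357.09, 256.45], 11), ([416.76, 262.14], 42), ([426.0, 264.81], 36), ([432.94, 266.97], 36), ([342.27, 278.47], 15), ([349.62, 281.75], 8), ([271.34, 284.69], 29), ([259.27, 285.46], 26), ([265.46, 285.15], 13), ([405.9, 299.35], 51), ([415.0, 302.26], 34), ([421.91, 304.7], 43), ([323.3, 322.5], 10), ([323.12, 326.88], 8)]
top gold [([362.91, 143.22], 23), ([340.0, 145.5], 24), ([317.22, 147.61], 23), ([294.67, 149.88], 24), ([272.0, 152.17], 23), ([249.24, 154.38], 21), ([226.33, 156.42], 24), ([398.77, 161.77], 22), ([263.18, 252.82], 11), ([353.8, 255.4], 5), ([425.82, 264.73], 33), ([346.5, 279.5], 4), ([265.18, 285.18], 11), ([414.91, 302.3], 33), ([322.5, 322.0], 2), ([323.17, 326.67], 6), ([297.33, 328.33], 3), ([325.5, 330.0], 2)]
```

```bash
python3 - <<'E'
from h import *
b=[(362.91,143.22),(340,145.5),(317.22,147.61),(294.67,149.88),(272,152.17),(249.24,154.38),(226.33,156.42)]
B=np.array([atz("top",p,.03) for p in b]); f=np.polyfit(B[:,1],B[:,0],1);print("bar y-dir yaw (board rot)",-np.degrees(np.arctan(f[0])), np.diff(B[:,1]))
sb=[(362.14,335.32),(338.55,327.68),(315.74,319.74),(293.9,311.95),(272.16,304.68),(251,297.86),(230.7,290.85)]
S=np.array([tri({"top":p,"scene":q}) for p,q in zip(b,sb[::-1])]);print(S)
print("pads tri",[tri({"top":p,"scene":q}) for p,q in (((336.7,184.14),(274.67,278.61)),((298.52,187.96),(309.09,289.82)),((262,191.96),(343.35,300.66)))])
for p in ((336.7,184.14),(298.52,187.96),(262,191.96)):print("top@15",atz("top",p,.015))
for p in ((274.67,278.61),(309.09,289.82),(343.35,300.66)):print("scene@15",atz("scene",p,.015))
H={"L":((425.82,264.73),(414.91,302.3),(249.4,204.6)),"M":((263.18,252.82),(265.18,285.18),(368.5,256.25)),"S":((353.8,255.4),(346.5,279.5),(296.67,228.17))}
for k,(a,c,s) in H.items():
    t=tri({"top":a,"scene":s}); P,Q=atz("top",a,t[2]),atz("top",c,t[2]); d=P-Q
    print(k,t,"mid",(P+Q)/2,"len",np.linalg.norm(d),"yaw deg",np.degrees(np.arctan2(d[1],d[0])))
I=cv2.imread("pics/top0.png");I2=cv2.imread("pics/scene0.png")
v=np.vstack([cv2.resize(I[145:335,60:170],None,fx=3,fy=3),])
w=cv2.resize(I2[255:415,450:560],(0,0),fx=3.5,fy=3.5)
h=max(v.shape[0],w.shape[0]);o=np.zeros((h,v.shape[1]+w.shape[1],3),np.uint8);o[:v.shape[0],:v.shape[1]]=v;o[:w.shape[0],v.shape[1]:]=w
cv2.imwrite("pics/cov.png",o)
E
```

```text
bar y-dir yaw (board rot) 4.367750327454114 [0.0451 0.0448 0.0444 0.0446 0.0447 0.045 ]
[[ 0.7046 -0.103   0.027 ]
 [ 0.7013 -0.0581  0.027 ]
 [ 0.6977 -0.0131  0.028 ]
 [ 0.694   0.0316  0.028 ]
 [ 0.6907  0.076   0.0273]
 [ 0.6874  0.1209  0.027 ]
 [ 0.6839  0.1659  0.0282]]
pads tri [array([ 0.6273, -0.0506,  0.0128]), array([0.6214, 0.0253, 0.0125]), array([0.615 , 0.0977, 0.0124])]
top@15 [ 0.6263 -0.0494  0.015 ]
top@15 [0.6203 0.0264 0.015 ]
top@15 [0.6139 0.0989 0.015 ]
scene@15 [ 0.6294 -0.0506  0.015 ]
scene@15 [0.6237 0.0252 0.015 ]
scene@15 [0.6176 0.0972 0.015 ]
L [ 0.4628 -0.2186  0.0234] mid [ 0.4264 -0.2062  0.0234] len 0.07590005143142863 yaw deg -18.196628065570835
M [0.4925 0.0967 0.0247] mid [0.4609 0.0957 0.0247] len 0.06294948575947941 yaw deg 2.7494987543739433
S [ 0.484  -0.0796  0.0237] mid [ 0.4603 -0.0712  0.0237] len 0.04895756412032002 yaw deg -18.304649166646605
```

View pics/cov.png

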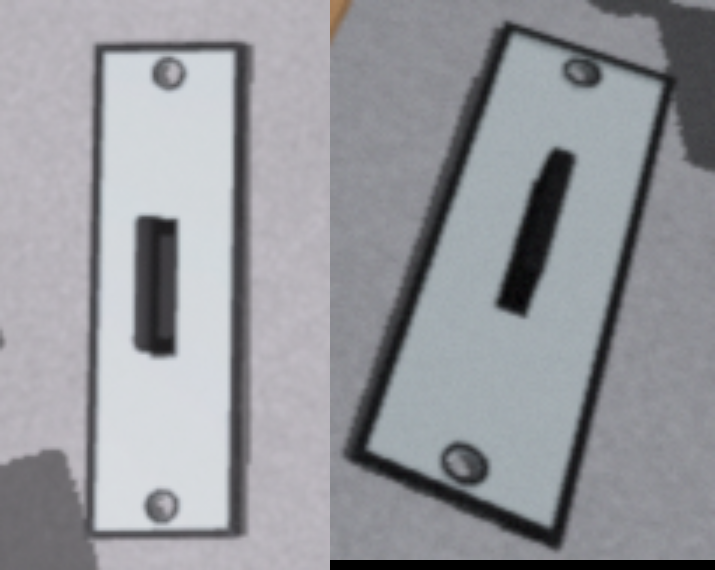

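The crop confirms it: black large (423,284), medium (264,270), small (350,267), and the green one (310,327), which I'll leave alone. In the cover crop the holes sit at top-view pixels (116,169) and (114,313).

```bash
cat >> h.py <<'E'
from scipy.spatial.transform import Rotation as Ro
def go(x,y,z,yaw):
    """yaw (deg, mod 180): world direction of tool x (holder length axis). Prints twist first, then shifts after the twist."""
    s=arm.observe();R=Ro.from_rotvec(s["ee_rot"]);M=R.as_matrix()
    cur=np.degrees(np.arctan2(M[1,0],M[0,0])); t=-(yaw-cur) ; t=(t+90)%180-90   # tool z down: +twist lowers yaw
    R2=(R*Ro.from_rotvec([0,0,np.radians(t)])).as_matrix()
    d=R2.T@(np.array([x,y,z])-s["position"])
    print(f"t={s['clock']:.1f} pos {s['position']} yaw {cur:.2f} toolz {M[:,2]} q7 {s['joints'][6]:.2f} w {s['width']*92:.1f} F {s['force']}")
    print(f"twist {t:.2f}deg={t/90:.4f} (rows {abs(t)/8.4:.1f}) then tx ty tz = {d.round(4)} (rows {np.linalg.norm(d[:2])/.045:.1f})")
E
python3 - <<'E'
from h import *
a=tri({"top":(116,169.3),"scene":(488.3,387.3)});b=tri({"top":(114,313.3),"scene":(522,275.3)});print(a,b,(a+b)/2,np.linalg.norm(a-b))
d=a-b;print(np.degrees(np.arctan2(d[1],d[0])))
go(.4264,-.2062,.20,-18.2)
E
```

```text
[0.6682 0.3919 0.0057] [0.3808 0.3939 0.0066] [0.5245 0.3929 0.0061] 0.28745224143830694
-0.40537121930112424
t=1.1 pos [0.2    0.5921 0.2268] yaw 161.33 toolz [ 0.      0.0001 -1.    ] q7 -0.08 w 91.8 F [-0.4162 -0.5567 -0.0837]
twist -0.47deg=-0.0052 (rows 0.1) then tx ty tz = [-0.4644 -0.6877  0.0267] (rows 18.4)
```

Request:
move_arm([
  {"tx": -0.03, "ty": -0.032, "twist": -0.005},
  {"tx": -0.03, "ty": -0.032},
  {"tx": -0.03, "ty": -0.032},
  {"tx": -0.03, "ty": -0.032},
  {"tx": -0.03, "ty": -0.032},
  {"tx": -0.03, "ty": -0.032},
  {"tx": -0.03, "ty": -0.032},
  {"tx": -0.03, "ty": -0.032},
  {"tx": -0.03, "ty": -0.032},
  {"tx": -0.03, "ty": -0.032},
], gripper=-1, squeeze=25)

```text
invalid input
```

Request:
move_arm([
  {"tx": -0.0164, "ty": -0.0368},
  {"tx": -0.0164, "ty": -0.0368},
  {"tx": -0.0164, "ty": -0.0368},
  {"tx": -0.0164, "ty": -0.0368},
  {"tx": -0.0164, "ty": -0.0368},
  {"tx": -0.0164, "ty": -0.0368},
  {"tx": -0.0164, "ty": -0.0368},
  {"tx": -0.0164, "ty": -0.0368},
  {"tx": -0.0164, "ty": -0.0368},
  {"tx": -0.0164, "ty": -0.0368, "tz": 0.02},
  {},
])

```text
invalid input
```

```bash
python3 - <<'E'
from h import *
go(.4264,-.2062,.021,-18.2)
for n in C: cv2.imwrite(f"pics/{n}1.png",arm.get_image(n)[:,:,::-1])
I=cv2.imread("pics/top1.png")[200:360,340:500];J=cv2.imread("pics/scene1.png")[100:260,180:340]
cv2.imwrite("pics/c2.png",cv2.resize(np.hstack([I,J]),None,fx=2.5,fy=2.5))
E
```

```text
t=1.1 pos [0.2    0.5921 0.2268] yaw 161.33 toolz [ 0.      0.0001 -1.    ] q7 -0.08 w 91.8 F [-0.4162 -0.5567 -0.0837]
twist -0.47deg=-0.0052 (rows 0.1) then tx ty tz = [-0.4644 -0.6877  0.2057] (rows 18.4)
```

View pics/c2.png

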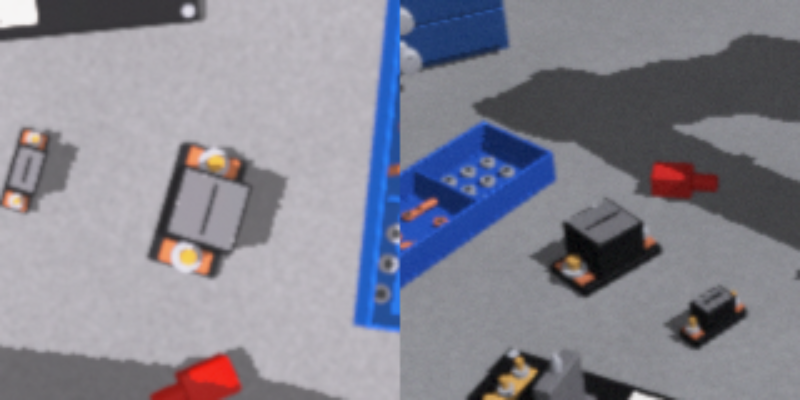

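Nothing moved, because the call was rejected as invalid. The rows probably need all four keys.

Request:
move_arm([
  {"tx": -0.03, "ty": -0.032, "tz": 0, "twist": -0.005},
  {"tx": -0.03, "ty": -0.032, "tz": 0, "twist": 0},
  {"tx": -0.03, "ty": -0.032, "tz": 0, "twist": 0},
  {"tx": -0.03, "ty": -0.032, "tz": 0, "twist": 0},
  {"tx": -0.03, "ty": -0.032, "tz": 0, "twist": 0},
  {"tx": -0.03, "ty": -0.032, "tz": 0, "twist": 0},
  {"tx": -0.03, "ty": -0.032, "tz": 0, "twist": 0},
  {"tx": -0.03, "ty": -0.032, "tz": 0, "twist": 0},
  {"tx": -0.03, "ty": -0.032, "tz": 0, "twist": 0},
  {"tx": -0.03, "ty": -0.032, "tz": 0, "twist": 0},
], gripper=-1, squeeze=25)

```text
clock: 2.2
position: [0.3852, 0.1926, 0.2271]
ee_rot: [0.497, 3.101, 0.001]
force: [0.3, 0.2, -0.2]
width: 0.999
gripper_force: 0.0
```

Request:
move_arm([
  {"tx": -0.0164, "ty": -0.0368, "tz": 0, "twist": 0},
  {"tx": -0.0164, "ty": -0.0368, "tz": 0, "twist": 0},
  {"tx": -0.0164, "ty": -0.0368, "tz": 0, "twist": 0},
  {"tx": -0.0164, "ty": -0.0368, "tz": 0, "twist": 0},
  {"tx": -0.0164, "ty": -0.0368, "tz": 0, "twist": 0},
  {"tx": -0.0164, "ty": -0.0368, "tz": 0, "twist": 0},
  {"tx": -0.0164, "ty": -0.0368, "tz": 0, "twist": 0},
  {"tx": -0.0164, "ty": -0.0368, "tz": 0.02, "twist": 0},
  {"tx": -0.0164, "ty": -0.0368, "tz": 0.03, "twist": 0},
  {"tx": -0.0164, "ty": -0.0368, "tz": 0.03, "twist": 0},
  {"tx": 0, "ty": 0, "tz": 0, "twist": 0},
  {"tx": 0, "ty": 0, "tz": 0, "twist": 0},
])

```text
clock: 3.4
position: [0.4245, -0.2072, 0.1463]
ee_rot: [-0.502, -3.099, 0.001]
force: [0.3, 0.4, 1.0]
width: 0.998
gripper_force: 0.0
```

```bash
python3 - <<'E'
from h import *
go(.4264,-.2062,.021,-18.2)
for n in C: cv2.imwrite(f"pics/{n}2.png",arm.get_image(n)[:,:,::-1])
I=cv2.imread("pics/top2.png")[200:360,340:500];J=cv2.imread("pics/scene2.png")[100:260,180:340]
cv2.imwrite("pics/c3.png",cv2.resize(np.hstack([I,J]),None,fx=2.5,fy=2.5))
E
```

```text
t=3.4 pos [ 0.4245 -0.2072  0.1463] yaw 161.61 toolz [-0.0021 -0.0001 -1.    ] q7 1.84 w 91.9 F [0.3343 0.3621 0.9728]
twist -0.19deg=-0.0021 (rows 0.0) then tx ty tz = [-0.0017  0.0016  0.1253] (rows 0.1)
```

View pics/c3.png

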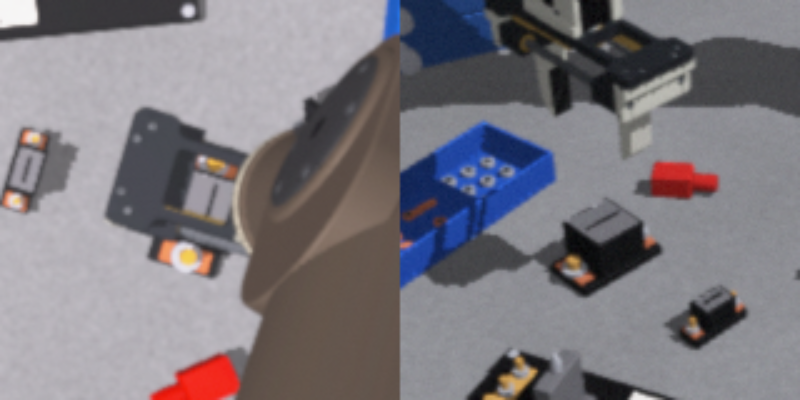

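The gripper stands over the large holder, straddling it symmetrically. I'll descend and grip.

Request:
move_arm([
  {"tx": -0.0017, "ty": 0.0016, "tz": 0.03, "twist": -0.002},
  {"tx": 0, "ty": 0, "tz": 0.03, "twist": 0},
  {"tx": 0, "ty": 0, "tz": 0.03, "twist": 0},
  {"tx": 0, "ty": 0, "tz": 0.02, "twist": 0},
  {"tx": 0, "ty": 0, "tz": 0.015, "twist": 0},
  {"tx": 0, "ty": 0, "tz": 0, "twist": 0},
  {"tx": 0, "ty": 0, "tz": 0, "twist": 0},
])

```text
clock: 4.2
position: [0.4283, -0.2044, 0.0229]
ee_rot: [0.49, 3.102, 0.001]
force: [0.3, 0.3, 0.8]
width: 0.999
gripper_force: 0.0
```

Request:
move_arm([
  {"tx": 0, "ty": 0, "tz": 0, "twist": 0},
  {"tx": 0, "ty": 0, "tz": 0, "twist": 0},
  {"tx": 0, "ty": 0, "tz": 0, "twist": 0},
  {"tx": 0, "ty": 0, "tz": 0, "twist": 0},
  {"tx": 0, "ty": 0, "tz": 0, "twist": 0},
  {"tx": 0, "ty": 0, "tz": 0, "twist": 0},
  {"tx": 0, "ty": 0, "tz": 0, "twist": 0},
], gripper=1, squeeze=25)

```text
clock: 4.9
position: [0.4275, -0.2056, 0.0221]
ee_rot: [0.493, 3.102, -0.0]
force: [-1.5, -0.1, 4.5]
width: 0.586
gripper_force: 25.0
```

```bash
python3 - <<'E'
from h import *
go(.4264,-.2062,.2,-18.2)
E
```

```text
t=4.9 pos [ 0.4275 -0.2056  0.0221] yaw 161.94 toolz [ 0.0003 -0.0003 -1.    ] q7 2.02 w 53.9 F [-1.4717 -0.1389  4.4747]
twist 0.14deg=0.0016 (rows 0.0) then tx ty tz = [ 0.0008 -0.001  -0.1779] (rows 0.0)
```

Request:
move_arm([
  {"tx": 0, "ty": 0, "tz": -0.02, "twist": 0},
  {"tx": 0, "ty": 0, "tz": -0.03, "twist": 0},
  {"tx": 0, "ty": 0, "tz": -0.03, "twist": 0},
  {"tx": 0, "ty": 0, "tz": -0.04, "twist": 0},
  {"tx": 0, "ty": 0, "tz": -0.04, "twist": -0.08},
  {"tx": 0, "ty": 0, "tz": -0.02, "twist": -0.08},
  {"tx": 0, "ty": 0, "tz": 0, "twist": -0.08},
  {"tx": 0, "ty": 0, "tz": 0, "twist": 0},
])

```text
clock: 5.7
position: [0.4274, -0.205, 0.2023]
ee_rot: [-0.101, 3.139, 0.001]
force: [-0.7, 0.9, -3.2]
width: 0.586
gripper_force: 25.0
```

```bash
python3 - <<'E'
from h import *
go(.6152,.1014,.14,4.37)
E
```

```text
t=5.7 pos [ 0.4274 -0.205   0.2023] yaw -176.31 toolz [ 0.0007  0.0005 -1.    ] q7 2.14 w 53.9 F [-0.6517  0.9452 -3.1946]
twist -0.68deg=-0.0076 (rows 0.1) then tx ty tz = [-0.2106  0.2912  0.0626] (rows 8.0)
```

Request:
move_arm([
  {"tx": -0.012, "ty": 0.017, "tz": 0, "twist": -0.0076},
  {"tx": -0.023, "ty": 0.032, "tz": 0, "twist": 0},
  {"tx": -0.025, "ty": 0.034, "tz": 0, "twist": 0},
  {"tx": -0.025, "ty": 0.035, "tz": 0, "twist": 0},
  {"tx": -0.025, "ty": 0.035, "tz": 0, "twist": 0},
  {"tx": -0.025, "ty": 0.035, "tz": 0, "twist": 0},
  {"tx": -0.025, "ty": 0.034, "tz": 0.01, "twist": 0},
  {"tx": -0.025, "ty": 0.034, "tz": 0.02, "twist": 0},
  {"tx": -0.016, "ty": 0.022, "tz": 0.02, "twist": 0},
  {"tx": -0.0096, "ty": 0.0132, "tz": 0.0126, "twist": 0},
  {"tx": 0, "ty": 0, "tz": 0, "twist": 0},
  {"tx": 0, "ty": 0, "tz": 0, "twist": 0},
])

```text
clock: 6.9
position: [0.6155, 0.099, 0.139]
ee_rot: [0.112, -3.138, 0.002]
force: [0.3, -1.1, -2.0]
width: 0.588
gripper_force: 25.0
```

```bash
python3 - <<'E'
from h import *
go(.6152,.1014,.037,4.37)
for n in C: cv2.imwrite(f"pics/{n}3.png",arm.get_image(n)[:,:,::-1])
I=cv2.imread("pics/top3.png")[110:270,160:320];J=cv2.imread("pics/scene3.png")[200:360,270:430]
cv2.imwrite("pics/c4.png",cv2.resize(np.hstack([I,J]),None,fx=2.5,fy=2.5))
E
```

```text
t=6.9 pos [0.6155 0.099  0.139 ] yaw -175.90 toolz [-0.0016 -0.0016 -1.    ] q7 1.61 w 54.1 F [ 0.3159 -1.0731 -1.9945]
twist -0.27deg=-0.0030 (rows 0.0) then tx ty tz = [-0.0001  0.0026  0.102 ] (rows 0.1)
```

View pics/c4.png

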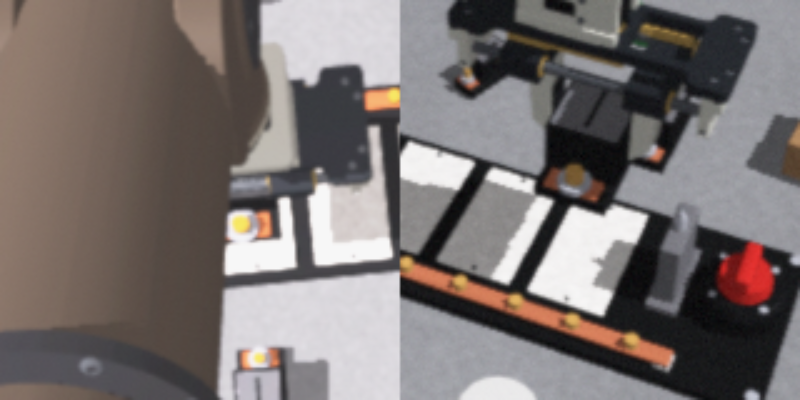

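```bash
python3 - <<'E'
from h import *
def gold(n,box):
    im=cv2.imread(f"pics/{n}3.png");h,s,v=cv2.split(cv2.cvtColor(im,cv2.COLOR_BGR2HSV));m=((s>90)&(v>90)&(h>16)&(h<35)).astype(np.uint8)
    k,l,st,c=cv2.connectedComponentsWithStats(m)
    return [(c[i].round(1),st[i,4]) for i in range(1,k) if st[i,4]>4 and box[0]<c[i,0]<box[2] and box[1]<c[i,1]<box[3]]
g=gold("top",(240,180,270,215));print(g)
g2=gold("scene",(325,255,355,285));print(g2)
T=atz("top",g[0][0],.140);S=atz("scene",g2[0][0],.140);print(T,S,(T+S)/2,np.hypot(*(T-S)[:2]),np.degrees(np.arctan2(*(S-T)[1::-1])))
E
```

```text
[(array([256.1, 199.4]), np.int32(36))]
[(array([339.4, 269.4]), np.int32(46))]
[0.5774 0.0966 0.14  ] [0.6538 0.1017 0.14  ] [0.6156 0.0991 0.14  ] 0.07662204501678263 3.763941701080837
```

The camera puts the carried holder's centre where the tool is, to within a millimetre. I'll lower it.

Request:
move_arm([
  {"tx": 0, "ty": 0.0024, "tz": 0.02, "twist": -0.003},
  {"tx": 0, "ty": 0, "tz": 0.03, "twist": 0},
  {"tx": 0, "ty": 0, "tz": 0.025, "twist": 0},
  {"tx": 0, "ty": 0, "tz": 0.015, "twist": 0},
  {"tx": 0, "ty": 0, "tz": 0.006, "twist": 0},
  {"tx": 0, "ty": 0, "tz": 0, "twist": 0},
  {"tx": 0, "ty": 0, "tz": 0, "twist": 0},
  {"tx": 0, "ty": 0, "tz": 0, "twist": 0},
])

```text
clock: 7.8
position: [0.6169, 0.103, 0.0447]
ee_rot: [-0.123, 3.137, 0.001]
force: [0.1, -0.0, -2.9]
width: 0.587
gripper_force: 25.0
```

```bash
python3 - <<'E'
from h import *
go(.6152,.1014,.0371,4.37)
E
```

```text
t=7.8 pos [0.6169 0.103  0.0447] yaw -175.50 toolz [ 0.0021  0.0005 -1.    ] q7 1.66 w 54.0 F [ 0.0843 -0.0488 -2.9401]
twist 0.13deg=0.0015 (rows 0.0) then tx ty tz = [ 0.0018 -0.0015  0.0076] (rows 0.1)
```

Request:
move_arm([
  {"tx": 0.0016, "ty": -0.0014, "tz": 0.003, "twist": 0.001},
  {"tx": 0, "ty": 0, "tz": 0.003, "twist": 0},
  {"tx": 0, "ty": 0, "tz": 0, "twist": 0},
  {"tx": 0, "ty": 0, "tz": 0, "twist": 0},
])

```text
clock: 8.2
position: [0.6144, 0.1015, 0.0373]
ee_rot: [0.121, -3.139, -0.0]
force: [0.3, 0.4, -2.3]
width: 0.585
gripper_force: 25.0
```

```bash
python3 - <<'E'
from h import *
go(.6152,.1014,.0371,4.37)
E
```

```text
t=8.2 pos [0.6144 0.1015 0.0373] yaw -175.58 toolz [-0.0002  0.     -1.    ] q7 1.67 w 53.8 F [ 0.3062  0.3637 -2.3443]
twist 0.05deg=0.0006 (rows 0.0) then tx ty tz = [-0.0008 -0.0001  0.0002] (rows 0.0)
```

Within a millimetre. I'll seat it, release and retreat.

Request:
move_arm([
  {"tx": -0.0005, "ty": 0, "tz": 0.0008, "twist": 0},
  {"tx": 0, "ty": 0, "tz": 0, "twist": 0},
])

```text
clock: 8.4
position: [0.6145, 0.1015, 0.0372]
ee_rot: [0.121, -3.138, -0.001]
force: [-4.1, -0.5, 8.4]
width: 0.588
gripper_force: 25.0
```

Request:
move_arm([
  {"tx": 0, "ty": 0, "tz": 0, "twist": 0},
  {"tx": 0, "ty": 0, "tz": 0, "twist": 0},
  {"tx": 0, "ty": 0, "tz": 0, "twist": 0},
  {"tx": 0, "ty": 0, "tz": -0.01, "twist": 0},
  {"tx": 0, "ty": 0, "tz": -0.03, "twist": 0},
  {"tx": 0, "ty": 0, "tz": -0.04, "twist": 0},
  {"tx": 0, "ty": 0, "tz": -0.04, "twist": 0},
  {"tx": 0, "ty": 0, "tz": 0, "twist": 0},
], gripper=-0.42)

```text
clock: 9.2
position: [0.6185, 0.1016, 0.1631]
ee_rot: [-0.12, 3.13, 0.003]
force: [0.9, 0.0, -0.5]
width: 0.709
gripper_force: 0.0
```

```bash
python3 - <<'E'
from h import *
go(.4609,.0957,.10,2.75)
E
```

```text
t=9.2 pos [0.6185 0.1016 0.1631] yaw -175.60 toolz [ 0.0096  0.0022 -1.    ] q7 1.61 w 65.2 F [ 0.9115  0.0366 -0.5344]
twist 1.65deg=0.0183 (rows 0.2) then tx ty tz = [0.1583 0.0016 0.0615] (rows 3.5)
```

Request:
move_arm([
  {"tx": 0, "ty": 0, "tz": 0, "twist": 0.0183},
  {"tx": 0.03, "ty": 0, "tz": 0, "twist": 0},
  {"tx": 0.035, "ty": 0, "tz": 0, "twist": 0},
  {"tx": 0.04, "ty": 0, "tz": 0, "twist": 0},
  {"tx": 0.035, "ty": 0.001, "tz": 0.03, "twist": 0},
  {"tx": 0.015, "ty": 0.0006, "tz": 0.03, "twist": 0},
  {"tx": 0, "ty": 0, "tz": 0, "twist": 0},
  {"tx": 0, "ty": 0, "tz": 0, "twist": 0},
])

```text
clock: 10.0
position: [0.4601, 0.0955, 0.0964]
ee_rot: [0.075, -3.139, 0.001]
force: [-0.4, 0.1, 1.0]
width: 0.706
gripper_force: 0.0
```

```bash
python3 - <<'E'
from h import *
go(.4609,.0957,.014,2.75)
E
```

```text
t=10.0 pos [0.4601 0.0955 0.0964] yaw -177.27 toolz [-0.0013 -0.0009 -1.    ] q7 1.53 w 65.0 F [-0.4421  0.0821  1.0307]
twist -0.02deg=-0.0002 (rows 0.0) then tx ty tz = [-0.0009  0.0003  0.0824] (rows 0.0)
```

Request:
move_arm([
  {"tx": -0.0009, "ty": 0, "tz": 0.03, "twist": 0},
  {"tx": 0, "ty": 0, "tz": 0.03, "twist": 0},
  {"tx": 0, "ty": 0, "tz": 0.015, "twist": 0},
  {"tx": 0, "ty": 0, "tz": 0.006, "twist": 0},
  {"tx": 0, "ty": 0, "tz": 0, "twist": 0},
  {"tx": 0, "ty": 0, "tz": 0, "twist": 0},
  {"tx": 0, "ty": 0, "tz": 0, "twist": 0},
])

```text
clock: 10.7
position: [0.462, 0.0959, 0.0166]
ee_rot: [-0.076, 3.139, 0.001]
force: [0.4, 0.1, 0.9]
width: 0.711
gripper_force: 0.0
```

Request:
move_arm([
  {"tx": 0, "ty": 0, "tz": 0, "twist": 0},
  {"tx": 0, "ty": 0, "tz": 0, "twist": 0},
  {"tx": 0, "ty": 0, "tz": 0, "twist": 0},
  {"tx": 0, "ty": 0, "tz": 0, "twist": 0},
  {"tx": 0, "ty": 0, "tz": 0, "twist": 0},
  {"tx": 0, "ty": 0, "tz": 0, "twist": 0},
], gripper=1, squeeze=20)

```text
clock: 11.3
position: [0.461, 0.0957, 0.0157]
ee_rot: [-0.076, 3.141, 0.0]
force: [-0.4, 0.4, 4.4]
width: 0.411
gripper_force: 20.0
```

```bash
python3 - <<'E'
from h import *
go(.621,.0256,.1,4.37)
E
```

```text
t=11.3 pos [0.461  0.0957 0.0157] yaw -177.23 toolz [ 0.0001  0.0001 -1.    ] q7 1.62 w 37.8 F [-0.3809  0.4341  4.4112]
twist -1.60deg=-0.0178 (rows 0.2) then tx ty tz = [-0.1542 -0.082  -0.0842] (rows 3.9)
```

Request:
move_arm([
  {"tx": 0, "ty": 0, "tz": -0.02, "twist": 0},
  {"tx": 0, "ty": 0, "tz": -0.035, "twist": 0},
  {"tx": 0, "ty": 0, "tz": -0.035, "twist": -0.0178},
  {"tx": -0.02, "ty": -0.01, "tz": -0.03, "twist": 0},
  {"tx": -0.035, "ty": -0.02, "tz": 0, "twist": 0},
  {"tx": -0.035, "ty": -0.02, "tz": 0, "twist": 0},
  {"tx": -0.035, "ty": -0.02, "tz": 0, "twist": 0},
  {"tx": -0.02, "ty": -0.009, "tz": 0.016, "twist": 0},
  {"tx": -0.0092, "ty": -0.003, "tz": 0.02, "twist": 0},
  {"tx": 0, "ty": 0, "tz": 0, "twist": 0},
  {"tx": 0, "ty": 0, "tz": 0, "twist": 0},
])

```text
clock: 12.4
position: [0.62, 0.0257, 0.0991]
ee_rot: [0.12, -3.137, 0.0]
force: [0.2, -0.0, -1.3]
width: 0.411
gripper_force: 20.0
```

```bash
python3 - <<'E'
from h import *
go(.621,.0256,.0307,4.37)
E
```

```text
t=12.4 pos [0.62   0.0257 0.0991] yaw -175.63 toolz [-0.0022 -0.0002 -1.    ] q7 1.77 w 37.8 F [ 0.1578 -0.0318 -1.2531]
twist 0.00deg=0.0000 (rows 0.0) then tx ty tz = [-0.0012 -0.0001  0.0684] (rows 0.0)
```

Request:
move_arm([
  {"tx": 0, "ty": 0, "tz": 0.025, "twist": 0},
  {"tx": 0, "ty": 0, "tz": 0.025, "twist": 0},
  {"tx": 0, "ty": 0, "tz": 0.012, "twist": 0},
  {"tx": 0, "ty": 0, "tz": 0, "twist": 0},
  {"tx": 0, "ty": 0, "tz": 0, "twist": 0},
  {"tx": 0, "ty": 0, "tz": 0, "twist": 0},
])

```text
clock: 13.0
position: [0.6219, 0.0257, 0.0391]
ee_rot: [-0.12, 3.137, 0.0]
force: [-0.3, 0.2, -1.0]
width: 0.413
gripper_force: 20.0
```

```bash
python3 - <<'E'
from h import *
go(.621,.0256,.0307,4.37)
E
```

```text
t=13.0 pos [0.6219 0.0257 0.0391] yaw -175.62 toolz [ 0.0021  0.0003 -1.    ] q7 1.80 w 38.0 F [-0.2688  0.1509 -1.0064]
twist 0.01deg=0.0001 (rows 0.0) then tx ty tz = [ 0.0009 -0.0001  0.0084] (rows 0.0)
```

Request:
move_arm([
  {"tx": 0.0003, "ty": 0, "tz": 0.004, "twist": 0},
  {"tx": 0, "ty": 0, "tz": 0.003, "twist": 0},
  {"tx": 0, "ty": 0, "tz": 0.0012, "twist": 0},
  {"tx": 0, "ty": 0, "tz": 0, "twist": 0},
  {"tx": 0, "ty": 0, "tz": 0, "twist": 0},
])

```text
clock: 13.5
position: [0.621, 0.0257, 0.0306]
ee_rot: [-0.12, 3.138, 0.001]
force: [-4.0, 0.7, 11.8]
width: 0.412
gripper_force: 20.0
```

```bash
python3 - <<'E'
from h import *
go(.621,.0256,.0307,4.37)
E
```

```text
t=13.5 pos [0.621  0.0257 0.0306] yaw -175.62 toolz [ 0.0009  0.0007 -1.    ] q7 1.81 w 37.9 F [-4.0035  0.7205 11.8476]
twist 0.01deg=0.0001 (rows 0.0) then tx ty tz = [ 0.     -0.0001 -0.0001] (rows 0.0)
```

Request:
move_arm([
  {"tx": 0, "ty": 0, "tz": 0, "twist": 0},
  {"tx": 0, "ty": 0, "tz": 0, "twist": 0},
  {"tx": 0, "ty": 0, "tz": 0, "twist": 0},
  {"tx": 0, "ty": 0, "tz": -0.01, "twist": 0},
  {"tx": 0, "ty": 0, "tz": -0.03, "twist": 0},
  {"tx": 0, "ty": 0, "tz": -0.04, "twist": 0},
  {"tx": 0, "ty": 0, "tz": -0.04, "twist": 0},
  {"tx": 0, "ty": 0, "tz": 0, "twist": 0},
], gripper=-0.04)

```text
clock: 14.3
position: [0.6241, 0.0252, 0.1557]
ee_rot: [-0.119, 3.13, 0.001]
force: [0.6, -0.3, 0.2]
width: 0.521
gripper_force: 0.0
```

```bash
python3 - <<'E'
from h import *
go(.4603,-.0712,.08,-18.3)
E
```

```text
t=14.3 pos [0.6241 0.0252 0.1557] yaw -175.65 toolz [ 0.0094  0.001  -1.    ] q7 1.75 w 47.9 F [ 0.5554 -0.2627  0.2118]
twist 22.65deg=0.2517 (rows 2.7) then tx ty tz = [ 0.1259 -0.1433  0.074 ] (rows 4.2)
```

Request:
move_arm([
  {"tx": 0, "ty": 0, "tz": 0, "twist": 0.084},
  {"tx": 0, "ty": 0, "tz": 0, "twist": 0.084},
  {"tx": 0, "ty": 0, "tz": 0, "twist": 0.0837},
  {"tx": 0.025, "ty": -0.03, "tz": 0, "twist": 0},
  {"tx": 0.03, "ty": -0.035, "tz": 0, "twist": 0},
  {"tx": 0.03, "ty": -0.035, "tz": 0.01, "twist": 0},
  {"tx": 0.025, "ty": -0.03, "tz": 0.03, "twist": 0},
  {"tx": 0.0159, "ty": -0.0133, "tz": 0.03, "twist": 0},
  {"tx": 0, "ty": 0, "tz": 0, "twist": 0},
  {"tx": 0, "ty": 0, "tz": 0, "twist": 0},
])

```text
clock: 15.3
position: [0.456, -0.0711, 0.0794]
ee_rot: [-0.5, -3.101, -0.0]
force: [0.6, 0.8, 0.9]
width: 0.521
gripper_force: 0.0
```

```bash
python3 - <<'E'
from h import *
go(.4603,-.0712,.0165,-18.3)
E
```

```text
t=15.3 pos [ 0.456  -0.0711  0.0794] yaw 161.68 toolz [-0.0007  0.0001 -1.    ] q7 1.63 w 48.0 F [0.6487 0.7877 0.8676]
twist -0.02deg=-0.0003 (rows 0.0) then tx ty tz = [-0.0042  0.0012  0.0629] (rows 0.1)
```

Request:
move_arm([
  {"tx": -0.0042, "ty": 0.0012, "tz": 0.02, "twist": 0},
  {"tx": 0, "ty": 0, "tz": 0.025, "twist": 0},
  {"tx": 0, "ty": 0, "tz": 0.015, "twist": 0},
  {"tx": 0, "ty": 0, "tz": 0.001, "twist": 0},
  {"tx": 0, "ty": 0, "tz": 0, "twist": 0},
  {"tx": 0, "ty": 0, "tz": 0, "twist": 0},
])

```text
clock: 15.9
position: [0.4618, -0.071, 0.0194]
ee_rot: [0.498, 3.1, 0.0]
force: [0.4, -0.3, 0.4]
width: 0.517
gripper_force: 0.0
```

Request:
move_arm([
  {"tx": 0, "ty": 0, "tz": 0, "twist": 0},
  {"tx": 0, "ty": 0, "tz": 0, "twist": 0},
  {"tx": 0, "ty": 0, "tz": 0, "twist": 0},
  {"tx": 0, "ty": 0, "tz": 0, "twist": 0},
  {"tx": 0, "ty": 0, "tz": 0, "twist": 0},
  {"tx": 0, "ty": 0, "tz": 0, "twist": 0},
], gripper=1, squeeze=15)

```text
clock: 16.5
position: [0.4607, -0.0711, 0.0187]
ee_rot: [0.499, 3.101, 0.0]
force: [-1.1, 0.6, 5.8]
width: 0.261
gripper_force: 15.0
```

```bash
python3 - <<'E'
from h import *
go(.6268,-.0502,.1,4.37)
E
```

```text
t=16.5 pos [ 0.4607 -0.0711  0.0187] yaw 161.72 toolz [ 0.0004  0.0002 -1.    ] q7 1.72 w 24.0 F [-1.0772  0.5768  5.7938]
twist -22.65deg=-0.2517 (rows 2.7) then tx ty tz = [-0.1672  0.0082 -0.0813] (rows 3.7)
```

Request:
move_arm([
  {"tx": 0, "ty": 0, "tz": -0.02, "twist": 0},
  {"tx": 0, "ty": 0, "tz": -0.035, "twist": 0},
  {"tx": 0, "ty": 0, "tz": -0.035, "twist": -0.084},
  {"tx": 0, "ty": 0, "tz": -0.02, "twist": -0.084},
  {"tx": 0, "ty": 0, "tz": 0, "twist": -0.0837},
  {"tx": -0.025, "ty": 0.002, "tz": 0, "twist": 0},
  {"tx": -0.04, "ty": 0.002, "tz": 0, "twist": 0},
  {"tx": -0.04, "ty": 0.002, "tz": 0, "twist": 0},
  {"tx": -0.04, "ty": 0.001, "tz": 0.012, "twist": 0},
  {"tx": -0.0222, "ty": 0.0012, "tz": 0.016, "twist": 0},
  {"tx": 0, "ty": 0, "tz": 0, "twist": 0},
  {"tx": 0, "ty": 0, "tz": 0, "twist": 0},
])

```text
clock: 17.7
position: [0.6258, -0.0504, 0.0994]
ee_rot: [0.12, -3.137, 0.001]
force: [-1.0, -0.2, 0.3]
width: 0.26
gripper_force: 15.0
```

```bash
python3 - <<'E'
from h import *
go(.6268,-.0502,.0337,4.37)
E
```

```text
t=17.7 pos [ 0.6258 -0.0504  0.0994] yaw -175.63 toolz [-0.0024 -0.0005 -1.    ] q7 1.91 w 23.9 F [-0.9779 -0.1539  0.309 ]
twist 0.00deg=0.0000 (rows 0.0) then tx ty tz = [-0.0012  0.0001  0.0657] (rows 0.0)
```

Request:
move_arm([
  {"tx": 0, "ty": 0, "tz": 0.025, "twist": 0},
  {"tx": 0, "ty": 0, "tz": 0.025, "twist": 0},
  {"tx": 0, "ty": 0, "tz": 0.009, "twist": 0},
  {"tx": 0, "ty": 0, "tz": 0.002, "twist": 0},
  {"tx": 0, "ty": 0, "tz": 0, "twist": 0},
  {"tx": 0, "ty": 0, "tz": 0, "twist": 0},
  {"tx": 0, "ty": 0, "tz": 0, "twist": 0},
])

```text
clock: 18.4
position: [0.6273, -0.0502, 0.0405]
ee_rot: [-0.12, 3.138, -0.0]
force: [-0.3, -0.4, -1.5]
width: 0.257
gripper_force: 15.0
```

```bash
python3 - <<'E'
from h import *
go(.6268,-.0502,.0337,4.37)
E
```

```text
t=18.4 pos [ 0.6273 -0.0502  0.0405] yaw -175.62 toolz [ 0.0018  0.0001 -1.    ] q7 1.94 w 23.7 F [-0.302  -0.4098 -1.4675]
twist 0.01deg=0.0001 (rows 0.0) then tx ty tz = [0.0005 0.0001 0.0068] (rows 0.0)
```

Request:
move_arm([
  {"tx": 0, "ty": 0, "tz": 0.004, "twist": 0},
  {"tx": 0, "ty": 0, "tz": 0.0028, "twist": 0},
  {"tx": 0, "ty": 0, "tz": 0, "twist": 0},
  {"tx": 0, "ty": 0, "tz": 0, "twist": 0},
  {"tx": 0, "ty": 0, "tz": 0, "twist": 0},
])

```text
clock: 18.9
position: [0.6272, -0.0501, 0.033]
ee_rot: [-0.12, 3.138, 0.0]
force: [-0.6, 0.4, 4.7]
width: 0.257
gripper_force: 15.0
```

```bash
python3 - <<'E'
from h import *
go(.6268,-.0502,.0337,4.37)
E
```

```text
t=18.9 pos [ 0.6272 -0.0501  0.033 ] yaw -175.62 toolz [ 0.001   0.0002 -1.    ] q7 1.95 w 23.6 F [-0.5723  0.3931  4.652 ]
twist 0.01deg=0.0002 (rows 0.0) then tx ty tz = [ 0.0004 -0.0001 -0.0007] (rows 0.0)
```

Request:
move_arm([
  {"tx": 0, "ty": 0, "tz": 0, "twist": 0},
  {"tx": 0, "ty": 0, "tz": 0, "twist": 0},
  {"tx": 0, "ty": 0, "tz": 0, "twist": 0},
  {"tx": 0, "ty": 0, "tz": -0.01, "twist": 0},
  {"tx": 0, "ty": 0, "tz": -0.03, "twist": 0},
  {"tx": 0, "ty": 0, "tz": -0.04, "twist": 0},
  {"tx": 0, "ty": 0, "tz": -0.045, "twist": 0},
  {"tx": 0, "ty": 0, "tz": -0.04, "twist": 0},
  {"tx": 0, "ty": 0, "tz": 0, "twist": 0},
], gripper=0.17)

```text
clock: 19.8
position: [0.6298, -0.0511, 0.2044]
ee_rot: [-0.119, 3.129, -0.001]
force: [0.3, -0.2, 0.3]
width: 0.414
gripper_force: 0.0
```

```bash
python3 - <<'E'
from h import *
go(.5245,.3929,.12,-0.4)
E
```

```text
t=19.8 pos [ 0.6298 -0.0511  0.2044] yaw -175.65 toolz [ 0.0101 -0.0001 -0.9999] q7 1.86 w 38.1 F [ 0.3073 -0.2151  0.3419]
twist 4.75deg=0.0528 (rows 0.6) then tx ty tz = [0.1092 0.4433 0.0833] (rows 10.1)
```

Request:
move_arm([
  {"tx": 0, "ty": 0, "tz": 0, "twist": 0.0528},
  {"tx": 0.006, "ty": 0.025, "tz": 0, "twist": 0},
  {"tx": 0.01, "ty": 0.04, "tz": 0, "twist": 0},
  {"tx": 0.011, "ty": 0.045, "tz": 0, "twist": 0},
  {"tx": 0.011, "ty": 0.045, "tz": 0, "twist": 0},
  {"tx": 0.011, "ty": 0.045, "tz": 0, "twist": 0},
  {"tx": 0.011, "ty": 0.045, "tz": 0, "twist": 0},
  {"tx": 0.011, "ty": 0.045, "tz": 0, "twist": 0},
  {"tx": 0.011, "ty": 0.045, "tz": 0, "twist": 0},
  {"tx": 0.011, "ty": 0.045, "tz": 0, "twist": 0},
  {"tx": 0.01, "ty": 0.04, "tz": 0.02, "twist": 0},
  {"tx": 0.0062, "ty": 0.0233, "tz": 0.02, "twist": 0},
])

```text
clock: 21.0
position: [0.5184, 0.3984, 0.1573]
ee_rot: [-0.004, -3.142, -0.004]
force: [0.2, -0.4, -0.4]
width: 0.412
gripper_force: 0.0
```

Request:
move_arm([
  {"tx": 0, "ty": 0, "tz": 0.02, "twist": 0},
  {"tx": 0, "ty": 0, "tz": 0, "twist": 0},
  {"tx": 0, "ty": 0, "tz": 0, "twist": 0},
  {"tx": 0, "ty": 0, "tz": 0, "twist": 0},
])

```text
clock: 21.4
position: [0.5215, 0.393, 0.139]
ee_rot: [0.013, 3.14, 0.001]
force: [0.1, -0.4, 0.5]
width: 0.414
gripper_force: 0.0
```

```bash
python3 - <<'E'
from h import *
go(.5245,.3929,.0175,-0.4)
for n in C: cv2.imwrite(f"pics/{n}4.png",arm.get_image(n)[:,:,::-1])
I=cv2.imread("pics/top4.png")[110:350,50:450];J=cv2.imread("pics/scene4.png")[200:420,180:580]
cv2.imwrite("pics/c5.png",cv2.resize(np.vstack([I,J]),None,fx=1.3,fy=1.3,interpolation=cv2.INTER_CUBIC))
def gold(n,box):
    im=cv2.imread(f"pics/{n}4.png");h,s,v=cv2.split(cv2.cvtColor(im,cv2.COLOR_BGR2HSV));m=((s>90)&(v>90)&(h>16)&(h<35)).astype(np.uint8)
    k,l,st,c=cv2.connectedComponentsWithStats(m)
    return [(c[i].round(1).tolist(),int(st[i,4])) for i in range(1,k) if st[i,4]>3 and box[0]<c[i,0]<box[2] and box[1]<c[i,1]<box[3]]
th=np.radians(4.37);ux=np.array([np.cos(th),np.sin(th)]);uy=np.array([-ux[1],ux[0]])
for p,a in gold("top",(235,160,360,225)):
    w=atz("top",p,.0375)[:2]-[.621,.0256];print(p,a,"board xy mm",(1000*np.array([w@ux,w@uy])).round(1))
E
```

```text
t=21.4 pos [0.5215 0.393  0.139 ] yaw 179.53 toolz [ 0.0015  0.0007 -1.    ] q7 1.06 w 38.1 F [ 0.0679 -0.4032  0.5413]
twist -0.07deg=-0.0008 (rows 0.0) then tx ty tz = [-0.0028 -0.0002  0.1215] (rows 0.1)
[256.8, 170.4] 30 board xy mm [37.3 77.9]
[296.2, 169.9] 17 board xy mm [30.7  1.6]
[335.5, 169.0] 6 board xy mm [ 25.  -74.6]
[299.2, 201.5] 13 board xy mm [-31.6   1.7]
[260.4, 209.0] 30 board xy mm [-38.8  77.7]
```

View pics/c5.png

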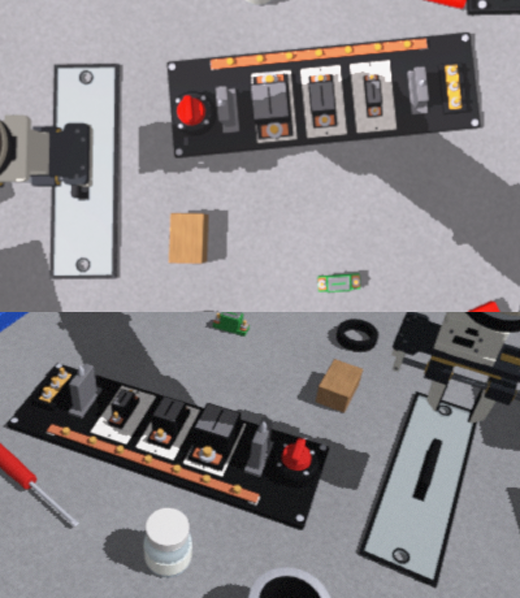

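All three holders stand centred on their pads: the large by the switch, the medium in the middle, the small farthest away. The gripper is over the cover handle, so I'll descend.

Request:
move_arm([
  {"tx": -0.0025, "ty": 0, "tz": 0.03, "twist": 0},
  {"tx": 0, "ty": 0, "tz": 0.035, "twist": 0},
  {"tx": 0, "ty": 0, "tz": 0.03, "twist": 0},
  {"tx": 0, "ty": 0, "tz": 0.018, "twist": 0},
  {"tx": 0, "ty": 0, "tz": 0.005, "twist": 0},
  {"tx": 0, "ty": 0, "tz": 0, "twist": 0},
  {"tx": 0, "ty": 0, "tz": 0, "twist": 0},
  {"tx": 0, "ty": 0, "tz": 0, "twist": 0},
])

```text
clock: 22.3
position: [0.5237, 0.3944, 0.0212]
ee_rot: [0.01, 3.14, 0.003]
force: [1.0, 0.0, -0.2]
width: 0.414
gripper_force: 0.0
```

Request:
move_arm([
  {"tx": 0, "ty": 0, "tz": 0, "twist": 0},
  {"tx": 0, "ty": 0, "tz": 0, "twist": 0},
  {"tx": 0, "ty": 0, "tz": 0, "twist": 0},
  {"tx": 0, "ty": 0, "tz": 0, "twist": 0},
  {"tx": 0, "ty": 0, "tz": 0, "twist": 0},
  {"tx": 0, "ty": 0, "tz": 0, "twist": 0},
], gripper=1, squeeze=40)

```text
clock: 22.9
position: [0.5229, 0.3937, 0.0198]
ee_rot: [0.01, 3.142, -0.0]
force: [-1.6, -1.8, 4.1]
width: 0.146
gripper_force: 40.0
```

```bash
python3 - <<'E'
from h import *
go(.5245,.3929,.0175,-0.4)
E
```

```text
t=22.9 pos [0.5229 0.3937 0.0198] yaw 179.62 toolz [ 0. -0. -1.] q7 1.12 w 13.4 F [-1.6086 -1.7552  4.0981]
twist 0.02deg=0.0002 (rows 0.0) then tx ty tz = [-0.0016 -0.0008  0.0023] (rows 0.0)
```

Request:
move_arm([
  {"tx": 0, "ty": 0, "tz": -0.015, "twist": 0},
  {"tx": 0, "ty": 0, "tz": -0.025, "twist": 0},
  {"tx": 0, "ty": 0, "tz": -0.03, "twist": 0},
  {"tx": 0, "ty": 0, "tz": -0.03, "twist": 0},
  {"tx": 0, "ty": 0, "tz": -0.03, "twist": 0},
  {"tx": 0, "ty": 0, "tz": -0.03, "twist": -0.03},
  {"tx": 0, "ty": 0, "tz": -0.02, "twist": -0.06},
  {"tx": 0, "ty": 0, "tz": 0, "twist": -0.08},
  {"tx": 0, "ty": 0, "tz": 0, "twist": -0.08},
  {"tx": 0, "ty": 0, "tz": 0, "twist": -0.08},
  {"tx": 0, "ty": 0, "tz": 0, "twist": -0.08},
  {"tx": 0, "ty": 0, "tz": 0, "twist": -0.08},
])

```text
clock: 24.1
position: [0.5226, 0.3935, 0.2002]
ee_rot: [1.177, -2.913, 0.0]
force: [0.2, -0.6, -3.4]
width: 0.147
gripper_force: 40.0
```

Request:
move_arm([
  {"tx": 0, "ty": 0, "tz": 0, "twist": -0.08},
  {"tx": 0, "ty": 0, "tz": 0, "twist": -0.08},
  {"tx": 0, "ty": 0, "tz": 0, "twist": -0.08},
  {"tx": 0, "ty": 0, "tz": 0, "twist": -0.08},
  {"tx": 0, "ty": 0, "tz": 0, "twist": -0.08},
  {"tx": 0, "ty": 0, "tz": 0, "twist": -0.08},
  {"tx": 0, "ty": 0, "tz": 0, "twist": -0.06},
  {"tx": 0, "ty": 0, "tz": 0, "twist": -0.0228},
  {"tx": 0, "ty": 0, "tz": 0, "twist": 0},
])

```text
clock: 25.0
position: [0.5228, 0.3933, 0.2001]
ee_rot: [2.305, -2.135, 0.001]
force: [-0.1, 0.1, -2.4]
width: 0.148
gripper_force: 40.0
```

```bash
python3 - <<'E'
from h import *
go(.621,.0256,.2,94.37)
E
```

```text
t=25.0 pos [0.5228 0.3933 0.2001] yaw -85.62 toolz [ 0.0001 -0.0004 -1.    ] q7 2.50 w 13.6 F [-0.1263  0.1157 -2.4054]
twist 0.01deg=0.0001 (rows 0.0) then tx ty tz = [ 0.3741 -0.0699  0.0002] (rows 8.5)
```

The wrist joint would run out of range on the way over, because a negative twist raises q7. The cover's ends are alike, so I'll turn it back by a half turn.

Request:
move_arm([
  {"tx": 0, "ty": 0, "tz": 0, "twist": 0.04},
  {"tx": 0, "ty": 0, "tz": 0, "twist": 0.08},
  {"tx": 0, "ty": 0, "tz": 0, "twist": 0.08},
  {"tx": 0, "ty": 0, "tz": 0, "twist": 0.08},
  {"tx": 0, "ty": 0, "tz": 0, "twist": 0.08},
  {"tx": 0, "ty": 0, "tz": 0, "twist": 0.08},
  {"tx": 0, "ty": 0, "tz": 0, "twist": 0.08},
  {"tx": 0, "ty": 0, "tz": 0, "twist": 0.08},
  {"tx": 0, "ty": 0, "tz": 0, "twist": 0.08},
  {"tx": 0, "ty": 0, "tz": 0, "twist": 0.08},
  {"tx": 0, "ty": 0, "tz": 0, "twist": 0.08},
  {"tx": 0, "ty": 0, "tz": 0, "twist": 0.08},
])

```text
clock: 26.2
position: [0.5226, 0.3938, 0.2]
ee_rot: [0.306, -3.127, -0.0]
force: [0.2, -0.9, -3.4]
width: 0.147
gripper_force: 40.0
```

Request:
move_arm([
  {"tx": 0, "ty": 0, "tz": 0, "twist": 0.08},
  {"tx": 0, "ty": 0, "tz": 0, "twist": 0.08},
  {"tx": 0, "ty": 0, "tz": 0, "twist": 0.08},
  {"tx": 0, "ty": 0, "tz": 0, "twist": 0.08},
  {"tx": 0, "ty": 0, "tz": 0, "twist": 0.08},
  {"tx": 0, "ty": 0, "tz": 0, "twist": 0.08},
  {"tx": 0, "ty": 0, "tz": 0, "twist": 0.08},
  {"tx": 0, "ty": 0, "tz": 0, "twist": 0.08},
  {"tx": 0, "ty": 0, "tz": 0, "twist": 0.08},
  {"tx": 0, "ty": 0, "tz": 0, "twist": 0.08},
  {"tx": 0, "ty": 0, "tz": 0, "twist": 0.08},
  {"tx": 0, "ty": 0, "tz": 0, "twist": 0.08},
])

```text
clock: 27.4
position: [0.5225, 0.394, 0.2]
ee_rot: [-1.916, -2.489, -0.0]
force: [0.1, 0.3, -3.2]
width: 0.148
gripper_force: 40.0
```

Request:
move_arm([
  {"tx": 0, "ty": 0, "tz": 0, "twist": 0.08},
  {"tx": 0, "ty": 0, "tz": 0, "twist": 0.04},
  {"tx": 0, "ty": 0, "tz": 0, "twist": 0},
])

```text
clock: 27.7
position: [0.5224, 0.3941, 0.1998]
ee_rot: [-2.137, -2.303, 0.0]
force: [0.1, -0.5, -2.4]
width: 0.147
gripper_force: 40.0
```

```bash
python3 - <<'E'
from h import *
go(.621,.0256,.2,94.37)
E
```

```text
t=27.7 pos [0.5224 0.3941 0.1998] yaw 94.29 toolz [-0.0002 -0.     -1.    ] q7 -0.24 w 13.5 F [ 0.0842 -0.5147 -2.412 ]
twist -0.08deg=-0.0009 (rows 0.0) then tx ty tz = [-0.375   0.0702 -0.0002] (rows 8.5)
```

Request:
move_arm([
  {"tx": -0.02, "ty": 0.004, "tz": 0, "twist": -0.001},
  {"tx": -0.035, "ty": 0.007, "tz": 0, "twist": 0},
  {"tx": -0.04, "ty": 0.007, "tz": 0, "twist": 0},
  {"tx": -0.04, "ty": 0.007, "tz": 0, "twist": 0},
  {"tx": -0.04, "ty": 0.007, "tz": 0, "twist": 0},
  {"tx": -0.04, "ty": 0.007, "tz": 0, "twist": 0},
  {"tx": -0.04, "ty": 0.007, "tz": 0, "twist": 0},
  {"tx": -0.04, "ty": 0.007, "tz": 0, "twist": 0},
  {"tx": -0.04, "ty": 0.008, "tz": 0, "twist": 0},
  {"tx": -0.025, "ty": 0.0052, "tz": 0.02, "twist": 0},
  {"tx": -0.015, "ty": 0.004, "tz": 0.02, "twist": 0},
  {"tx": 0, "ty": 0, "tz": 0, "twist": 0},
])

```text
clock: 28.9
position: [0.6208, 0.0224, 0.1578]
ee_rot: [-2.135, -2.302, 0.005]
force: [-0.4, -0.4, -3.1]
width: 0.148
gripper_force: 40.0
```

Request:
move_arm([
  {"tx": 0, "ty": 0, "tz": 0, "twist": 0},
  {"tx": 0, "ty": 0, "tz": 0, "twist": 0},
  {"tx": 0, "ty": 0, "tz": 0, "twist": 0},
])

```text
clock: 29.2
position: [0.6224, 0.0268, 0.1605]
ee_rot: [2.13, 2.309, 0.002]
force: [0.0, 0.6, -3.8]
width: 0.148
gripper_force: 40.0
```

```bash
python3 - <<'E'
from h import *
go(.621,.0256,.14,94.37)
for n in C: cv2.imwrite(f"pics/{n}5.png",arm.get_image(n)[:,:,::-1])
s=arm.observe();p=s["position"];th=np.radians(4.37);uy=np.array([-np.sin(th),np.cos(th),0])
o=[]
for n in C:
    for sg in(1,-1):
        c=proj(n,p+sg*.144*uy+[0,0,-.0198+.004])[0];print(n,sg,c.round(1))
        x,y=np.clip(c.astype(int)-30,0,[580,420]);im=cv2.resize(cv2.imread(f"pics/{n}5.png")[y:y+60,x:x+60],(300,300),interpolation=cv2.INTER_CUBIC)
        cv2.drawMarker(im,tuple(int(v) for v in (c+.5-[x,y])*5),(0,0,255),0,10,1);o.append(im)
cv2.imwrite("pics/c6.png",np.vstack([np.hstack(o[:2]),np.hstack(o[2:])]))
E
```

```text
t=29.2 pos [0.6224 0.0268 0.1605] yaw 94.60 toolz [ 0.0012  0.0008 -1.    ] q7 0.39 w 13.6 F [ 0.0233  0.6061 -3.8269]
twist 0.23deg=0.0025 (rows 0.0) then tx ty tz = [-0.0012 -0.0015  0.0205] (rows 0.0)
scene 1 [386.2 264.9]
scene -1 [239.  221.5]
top 1 [213.4 180.6]
top -1 [378.1 164.5]
```

View pics/c6.png

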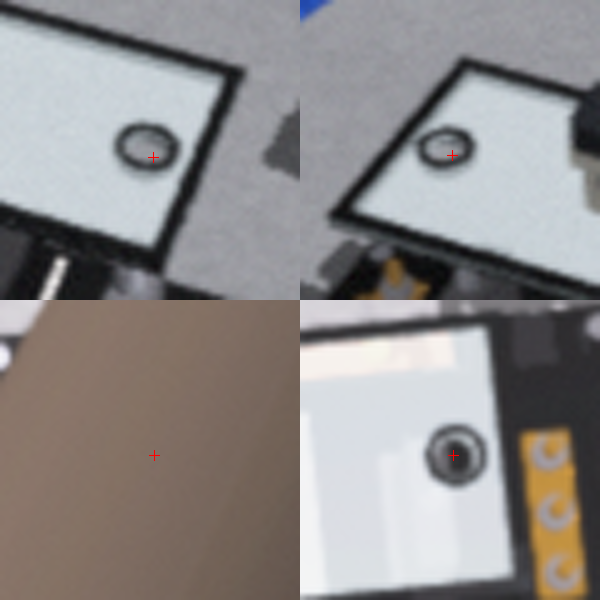

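Against the tool-based prediction (crosses), the rings sit about 1.5 mm towards −y. That matches the pick offset. I'll shift by that, lower to just above the pins and look again.

Request:
move_arm([
  {"tx": 0.0003, "ty": -0.0015, "tz": 0.015, "twist": 0.0025},
  {"tx": 0, "ty": 0, "tz": 0.015, "twist": 0},
  {"tx": 0, "ty": 0, "tz": 0.01, "twist": 0},
  {"tx": 0, "ty": 0, "tz": 0, "twist": 0},
  {"tx": 0, "ty": 0, "tz": 0, "twist": 0},
  {"tx": 0, "ty": 0, "tz": 0, "twist": 0},
  {"tx": 0, "ty": 0, "tz": 0, "twist": 0},
])

```text
clock: 30.0
position: [0.6209, 0.0254, 0.1201]
ee_rot: [2.137, 2.302, 0.001]
force: [0.1, 1.0, -2.5]
width: 0.146
gripper_force: 40.0
```

```bash
python3 - <<'E'
from h import *
go(.6209,.0271,.0938,94.37)
for n in C: cv2.imwrite(f"pics/{n}6.png",arm.get_image(n)[:,:,::-1])
th=np.radians(4.37);uy=np.array([-np.sin(th),np.cos(th),0])
o=[]
for n in C:
    for sg in(1,-1):
        c=proj(n,np.array([.621,.0256,.091])+sg*.144*uy)[0]
        x,y=np.clip(c.astype(int)-25,0,[580,420])
        for k in (0,6):
            im=cv2.resize(cv2.imread(f"pics/{n}{k}.png")[y:y+50,x:x+50],(250,250),interpolation=cv2.INTER_CUBIC)
            if k==0:
              for z in(.074,.091):
                q=proj(n,np.array([.621,.0256,z])+sg*.144*uy)[0];cv2.drawMarker(im,tuple(int(v) for v in (q+.5-[x,y])*5),(0,0,255),0,8,1)
            o.append(im)
cv2.imwrite("pics/c7.png",np.vstack([np.hstack(o[:3]),np.hstack([o[3],o[6],o[7]])]))
E
```

```text
t=30.0 pos [0.6209 0.0254 0.1201] yaw 94.24 toolz [ 0.0009  0.0001 -1.    ] q7 0.42 w 13.4 F [ 0.0992  0.9927 -2.5224]
twist -0.13deg=-0.0015 (rows 0.0) then tx ty tz = [0.0016 0.0001 0.0263] (rows 0.0)
```

View pics/c7.png

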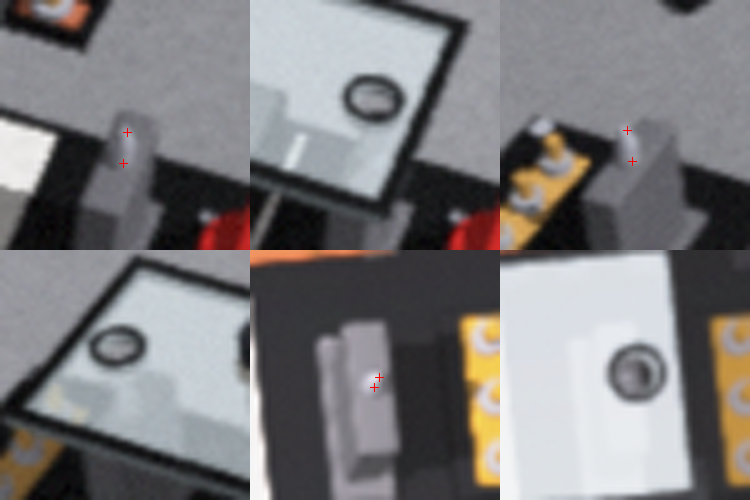

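```bash
python3 - <<'E'
from h import *
th=np.radians(4.37);ux=np.array([np.cos(th),np.sin(th),0]);uy=np.array([-np.sin(th),np.cos(th),0]);O=np.array([.621,.0256,0])
def ring(n,k,X):
    c=proj(n,X)[0];x,y=(c.astype(int)-14)
    g=cv2.cvtColor(cv2.imread(f"pics/{n}{k}.png"),cv2.COLOR_BGR2GRAY)[y:y+28,x:x+28]
    g=cv2.resize(g,None,fx=8,fy=8,interpolation=cv2.INTER_CUBIC);m=(g<115).astype(np.uint8)
    cs,_=cv2.findContours(m,cv2.RETR_LIST,cv2.CHAIN_APPROX_NONE);best=None
    for q in cs:
        if len(q)<30: continue
        (cx,cy),(a,b),_=cv2.fitEllipse(q)
        A=cv2.contourArea(q)
        if 8*4<a<8*16 and b/a<2.2 and abs(A/(np.pi*a*b/4)-1)<.1 and (best is None or a*b>best[1]): best=((np.array([cx,cy])+.5)/8-.5+[x,y],a*b)
    return best
def meas(k,hyp):
    R={(n,i):ring(n,k,h) for n in C for i,h in enumerate(hyp)}
    for key,v in R.items(): print(k,key,None if v is None else (v[0].round(2),round(v[1]/64)))
    for i in (0,1):
        if R["scene",i] and R["top",i]:
            t=tri({n:R[n,i][0] for n in C});print("  tri",i,t,"board xy",1000*(t-O)@ux,1000*(t-O)@uy)
meas(0,[[.668,.392,.006],[.381,.394,.006]])
for k,p in((5,[.6224,.0268,.1605]),(6,[.6209,.0254,.1201])):
    p=np.array(p)-[0,0,.0148];meas(k,[p+.144*uy,p-.144*uy])
for n in C: print(n,[proj(n,O+s*.144*uy+[0,0,z])[0].round(1) for s in(1,-1) for z in(.074,.091)])
E
```

```text
0 ('scene', 0) (array([488.01, 387.23]), 169)
0 ('scene', 1) None
0 ('top', 0) None
0 ('top', 1) None
5 ('scene', 0) (array([385.01, 263.05]), 121)
5 ('scene', 1) (array([237.16, 220.1 ]), 33)
5 ('top', 0) None
5 ('top', 1) None
6 ('scene', 0) (array([382.27, 278.39]), 116)
6 ('scene', 1) (array([239.95, 234.92]), 94)
6 ('top', 0) None
6 ('top', 1) None
scene [array([382.2, 291.1]), array([383.1, 284.9]), array([243. , 247.8]), array([242. , 241.6])]
top [array([221.2, 189. ]), array([219.5, 187.2]), array([374.4, 174.1]), array([375.4, 172. ])]
```

```bash
python3 - <<'E'
from h import *
th=np.radians(4.37);ux=np.array([np.cos(th),np.sin(th),0]);uy=np.array([-np.sin(th),np.cos(th),0]);O=np.array([.621,.0256,0])
t=tri({"scene":(239.95,234.92),"top":(376.9,171.3)});print("ring -1",t,"rel pin",1000*(t-O)@ux,1000*(t-O)@uy+144)
for s,p in((1,(382.27,278.39)),(-1,(239.95,234.92))):
  for z in(.100,.105,.110):
    t=atz("scene",p,z);print("scene",s,z,1000*(t-O)@ux,1000*(t-O)@uy-s*144)
for z in(.100,.105,.110):
    t=atz("top",(376.9,171.3),z);print("top -1",z,1000*(t-O)@ux,1000*(t-O)@uy+144)
print("k0",tri({"top":(115.8,169.1),"scene":(488.01,387.23)}))
# pin tips in initial pictures (bright streak), enlarged manually from c7: scene +1, -1 ; top -1
E
```

```text
ring -1 [ 0.6306 -0.1202  0.1064] rel pin -1.5873442063799865 -2.147992369899441
scene 1 0.1 -6.362351248644281 -4.387071555265521
scene 1 0.105 -1.858438175460225 -3.4465649293663603
scene 1 0.11 2.6454748977239446 -2.506058303467256
scene -1 0.1 -7.029224020857324 -7.5491721746318206
scene -1 0.105 -2.5201671408326956 -4.362837457925906
scene -1 0.11 1.988889739191708 -1.176502741219963
top -1 0.1 -0.8164477273289809 -1.7767709198427895
top -1 0.105 -1.8880062615826572 -1.1128378177126024
top -1 0.11 -2.959564795836333 -0.44890471558235845
k0 [0.6686 0.3917 0.0063]
```

```bash
python3 - <<'E'
from h import *
th=np.radians(4.37);uy=np.array([-np.sin(th),np.cos(th),0]);ux=np.array([np.cos(th),np.sin(th),0]);O=np.array([.621,.0256,0])
o=[]
for n,k in(("scene",4),("top",4)):
    for sg in(1,-1):
        c=proj(n,O+sg*.144*uy+[0,0,.08])[0];x,y=c.astype(int)-13
        im=cv2.resize(cv2.imread(f"pics/{n}{k}.png")[y:y+26,x:x+26],(286,286),interpolation=cv2.INTER_CUBIC)
        for z in (.074,.091):
            a=np.linspace(0,2*np.pi,40);r=.0045 if z<.08 else .002
            P=O+sg*.144*uy+np.outer(np.cos(a)*r,ux)+np.outer(np.sin(a)*r,uy)+[0,0,z]
            q=((proj(n,P)+.5-[x,y])*11).astype(int);cv2.polylines(im,[q],True,(0,0,255),1)
        P=np.array([O+sg*.144*uy+i*.025*ux+j*.008*uy+[0,0,.074] for i,j in((1,1),(1,-1),(-1,-1),(-1,1))]);cv2.polylines(im,[((proj(n,P)+.5-[x,y])*11).astype(int)],True,(0,255,255),1)
        o.append(im)
cv2.imwrite("pics/c8.png",np.vstack([np.hstack(o[:2]),np.hstack(o[2:])]))
E
```

```text
(no output)
```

View pics/c8.png

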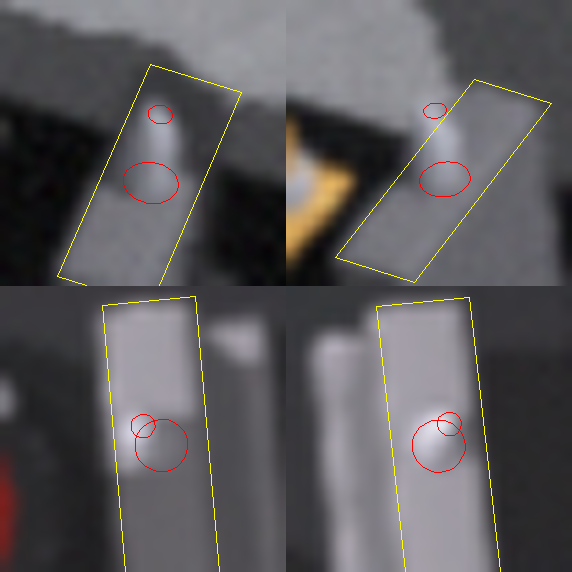

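The bracket and pin outlines agree with the images to within a pixel. The hole is about 2 mm short along +y. I'll correct that and lower in stages, watching the force.

Request:
move_arm([
  {"tx": 0.0018, "ty": 0.0005, "tz": 0, "twist": -0.0015},
  {"tx": 0, "ty": 0, "tz": 0.005, "twist": 0},
  {"tx": 0, "ty": 0, "tz": 0.005, "twist": 0},
  {"tx": 0, "ty": 0, "tz": 0.003, "twist": 0},
  {"tx": 0, "ty": 0, "tz": 0, "twist": 0},
  {"tx": 0, "ty": 0, "tz": 0, "twist": 0},
  {"tx": 0, "ty": 0, "tz": 0, "twist": 0},
])

```text
clock: 30.8
position: [0.621, 0.0273, 0.1067]
ee_rot: [2.135, 2.304, 0.0]
force: [0.9, -0.4, -2.6]
width: 0.152
gripper_force: 40.0
```

```bash
python3 - <<'E'
from h import *
go(.6214,.0273,.0938,94.37)
print(arm.observe()["ft_torque"])
E
```

```text
t=30.8 pos [0.621  0.0273 0.1067] yaw 94.37 toolz [ 0.0002 -0.     -1.    ] q7 0.43 w 14.0 F [ 0.8713 -0.4    -2.6122]
twist -0.00deg=-0.0000 (rows 0.0) then tx ty tz = [-0.      0.0004  0.0129] (rows 0.0)
[-0.0533  0.0829 -0.0024]
```

The underside is 4 mm below the pin tips with no contact force, so both pins are in. I'll continue down.

Request:
move_arm([
  {"tx": 0, "ty": 0, "tz": 0.003, "twist": 0},
  {"tx": 0, "ty": 0, "tz": 0.003, "twist": 0},
  {"tx": 0, "ty": 0, "tz": 0.002, "twist": 0},
  {"tx": 0, "ty": 0, "tz": 0, "twist": 0},
  {"tx": 0, "ty": 0, "tz": 0, "twist": 0},
])

```text
clock: 31.3
position: [0.6208, 0.0274, 0.0985]
ee_rot: [-2.135, -2.305, 0.0]
force: [-0.7, -0.2, -2.4]
width: 0.149
gripper_force: 40.0
```

Request:
move_arm([
  {"tx": 0, "ty": 0, "tz": 0.002, "twist": 0},
  {"tx": 0, "ty": 0, "tz": 0.002, "twist": 0},
  {"tx": 0, "ty": 0, "tz": 0.0005, "twist": 0},
  {"tx": 0, "ty": 0, "tz": 0, "twist": 0},
  {"tx": 0, "ty": 0, "tz": 0, "twist": 0},
])

```text
clock: 31.8
position: [0.6209, 0.0274, 0.0941]
ee_rot: [2.135, 2.305, 0.0]
force: [0.7, 0.4, -2.8]
width: 0.151
gripper_force: 40.0
```

Request:
move_arm([
  {"tx": 0, "ty": 0, "tz": 0.0006, "twist": 0},
  {"tx": 0, "ty": 0, "tz": 0.0006, "twist": 0},
  {"tx": 0, "ty": 0, "tz": 0, "twist": 0},
  {"tx": 0, "ty": 0, "tz": 0, "twist": 0},
])

```text
clock: 32.2
position: [0.621, 0.0274, 0.0938]
ee_rot: [-2.135, -2.305, -0.001]
force: [-4.1, 0.6, 7.5]
width: 0.147
gripper_force: 40.0
```

Contact comes at exactly the seated height. I'll release and retreat.

Request:
move_arm([
  {"tx": 0, "ty": 0, "tz": 0, "twist": 0},
  {"tx": 0, "ty": 0, "tz": 0, "twist": 0},
  {"tx": 0, "ty": 0, "tz": 0, "twist": 0},
  {"tx": 0, "ty": 0, "tz": 0, "twist": 0},
  {"tx": 0, "ty": 0, "tz": -0.01, "twist": 0},
  {"tx": 0, "ty": 0, "tz": -0.03, "twist": 0},
  {"tx": 0, "ty": 0, "tz": -0.04, "twist": 0},
  {"tx": 0, "ty": 0, "tz": -0.04, "twist": 0},
  {"tx": 0, "ty": -0.04, "tz": 0, "twist": 0},
  {"tx": 0.03, "ty": -0.04, "tz": 0, "twist": 0},
  {"tx": 0.04, "ty": -0.02, "tz": 0, "twist": 0},
  {"tx": 0.04, "ty": 0, "tz": 0, "twist": 0},
], gripper=0.1)

```text
clock: 33.4
position: [0.5101, 0.1296, 0.2138]
ee_rot: [-2.136, -2.3, -0.001]
force: [1.8, 0.4, 0.3]
width: 0.449
gripper_force: 0.0
```

Request:
move_arm([
  {"tx": 0.04, "ty": 0, "tz": 0, "twist": 0},
  {"tx": 0.04, "ty": 0, "tz": 0, "twist": 0},
  {"tx": 0.04, "ty": 0, "tz": 0, "twist": 0},
  {"tx": 0.04, "ty": 0, "tz": 0, "twist": 0},
  {"tx": 0.03, "ty": 0, "tz": 0, "twist": 0},
  {"tx": 0, "ty": 0, "tz": 0, "twist": 0},
])

```text
clock: 34.0
position: [0.4968, 0.3244, 0.2129]
ee_rot: [-2.126, -2.312, -0.001]
force: [-0.2, -0.1, 0.4]
width: 0.448
gripper_force: 0.0
```

```bash
python3 - <<'E'
from h import *
for n in C: cv2.imwrite(f"pics/{n}7.png",arm.get_image(n)[:,:,::-1])
I=cv2.imread("pics/top7.png")[120:250,165:435];J=cv2.imread("pics/scene7.png")[200:380,180:450]
cv2.imwrite("pics/c9.png",cv2.resize(np.vstack([I,J]),None,fx=1.9,fy=1.9,interpolation=cv2.INTER_CUBIC))
print(arm.observe()["clock"],arm.observe()["position"])
E
```

```text
34.1 [0.4982 0.3192 0.2132]
```

View pics/c9.png

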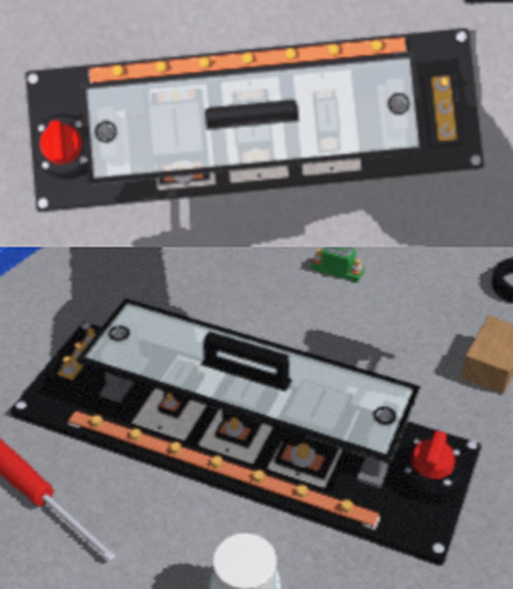

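The cover lies level on both brackets with the pins in both holes, and the holders stand upright beneath it. The gripper is clear.

```bash
python3 -c "
from cell import arm
print(arm.sign_off())"
```

```text
the job is handed in; nothing more can be done
None
```

The job is handed in at about 34 s on the robot clock: the holders stand on their pads within about 1–2 mm by camera (large next to the switch, small farthest), and the cover lies released on both brackets with the pins through its holes; the verdict was not reported back.

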